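# Set up the engraving bench: clip the blank plate down and pile the corner plates

## Task

Set up this engraving order: raise the spring clip on the engraving block until it stays up, slide the flat blank plate lengthwise under it until it is fully home against the stops and lies straight and central on the block, then lower the clip onto the plate. Lay all the L-shaped corner plates, which are to be engraved after it, flat in one tidy pile centred on the wooden pad, each turned half round from the one beneath so that the pile stays balanced. The clip or the pile may be done first; leave the other things on the bench alone.

Things in the scene. Friction and masses are not known exactly. Their poses are not given: they have to be found in the camera images.
- block: Engraving block, fixed: dark wooden bar 210 x 50 on a steel foot 230 x 100 x 8. Origin: centre of underside. Its x axis runs along the bar from the open loading end (-x) to the stops and clip hinge (+x). The plate lies on its top, z = 25, overhanging 5 each side. Two steel stops (14 high, y = +-20) have faces at x = 60: a plate fully home touches them, its centre at x = -5, y = 0
- clip (a joint): Spring clip, a steel finger hinged behind the stops; rad: 0 shut on the bare block, about 0.08 on the plate, 2.1 fully raised, leaning back past upright. Raising swings its free end up, over the hinge and away from the loading end (lift about 3 N at the bar). Beyond about 1.9 it stays up; below about 1.4 it drops shut and presses. Its foot, 26 wide, meets the plate 30 in from the stops
- clip_hinge (a point): Point on the clip's hinge axis (fixed to the block, at x = 85, y = 0, z = 47 of the block's frame; the axis runs along the block's y)
- clip_bar (a point): Centre of the clip's dark steel cross-bar, the round grip at its free end: 18 diameter, 30 long along the block's y, 74 from the hinge axis. In the block's frame at x = 12, z = 60 when shut on the bare block, about x = 133, z = 103 fully raised. It can be pinched by its two ends from above and led round the hinge, turning between the fingers
- plate: Blank plate to be engraved: flat plain aluminium, 130 (x) x 60 (y) x 6, 0.13 kg, lying on the bench. Origin at the centre of its underside; either end may go first
- pad: Square pale wooden pad, 110 x 110 x 15, fixed. Origin at the centre of its underside; the pile stands on its top, at z = 15
- corner1: Flat L-shaped aluminium corner plate, 12 thick, 0.17 kg, lying flat (one of two to four alike; may be absent). Legs 90 long outside, 36 wide. Origin: underside, centre of the 90 x 90 square the L would fill. Outer corner at x = 45, y = 45; one leg along y = 27 (x -45 to 45), the other along x = 27 (y -45 to 45); quadrant x < 9, y < 9 is empty. z up
- corner1_tip (a point): Outer corner of corner1, at x = 45, y = 45 of its frame, half-way up its thickness
- corner2: Flat L-shaped aluminium corner plate, 12 thick, 0.17 kg, lying flat (one of two to four alike; may be absent). Legs 90 long outside, 36 wide. Origin: underside, centre of the 90 x 90 square the L would fill. Outer corner at x = 45, y = 45; one leg along y = 27 (x -45 to 45), the other along x = 27 (y -45 to 45); quadrant x < 9, y < 9 is empty. z up
- corner2_tip (a point): Outer corner of corner2, at x = 45, y = 45 of its frame, half-way up its thickness
- corner3: Flat L-shaped aluminium corner plate, 12 thick, 0.17 kg, lying flat (one of two to four alike; may be absent). Legs 90 long outside, 36 wide. Origin: underside, centre of the 90 x 90 square the L would fill. Outer corner at x = 45, y = 45; one leg along y = 27 (x -45 to 45), the other along x = 27 (y -45 to 45); quadrant x < 9, y < 9 is empty. z up
- corner3_tip (a point): Outer corner of corner3, at x = 45, y = 45 of its frame, half-way up its thickness
- corner4: Flat L-shaped aluminium corner plate, 12 thick, 0.17 kg, lying flat (one of two to four alike; may be absent). Legs 90 long outside, 36 wide. Origin: underside, centre of the 90 x 90 square the L would fill. Outer corner at x = 45, y = 45; one leg along y = 27 (x -45 to 45), the other along x = 27 (y -45 to 45); quadrant x < 9, y < 9 is empty. z up
- corner4_tip (a point): Outer corner of corner4, at x = 45, y = 45 of its frame, half-way up its thickness
- rotary: Bystander, leave alone: grey rotary engraving tool, 175 long, 55 high, lying at the far edge
- pliers: Bystander, leave alone: red-handled pliers, 165 long, 16 high, lying beyond the block
- tin: Bystander, leave alone: small plain steel tin, 52 diameter, 45 high, standing near the robot on its right side
- jar: Bystander, leave alone: small amber glass jar with black cap, 48 diameter, 50 high, standing near the robot on its left side
- wrench: Bystander, leave alone: steel wrench, 170 long, lying at the far left
- whetstone: Bystander, leave alone: grey sharpening stone, 120 x 45 x 22, lying to the left beyond the block

How it is judged:
By the outcome, as a careful person would: the job done as asked, in the order asked, and still so for the second after the job is handed in, with the robot touching nothing.
Of corner1, corner2, corner3, corner4 only 2 to 4 are there at a start; the rules pass over those that are not, and their reading is None.
At some moment in a run one of corner1, corner2, corner3, corner4 may be knocked a few centimetres aside while the robot is not near it.
Once in a run the grip may slacken for a moment while it holds something.
It also fails if it takes over 210 s, if anything falls off the work surface, if the arm or the gripper's body presses on something with over 40 N, if the wrist force passes 120 N, or if a joint passes its speed limit or range.

## Robot

A 7-joint arm with a two-finger parallel gripper is mounted at the origin on the work surface. World frame = base frame: x ahead of the robot, y to its left, z up, the work surface at z = 0. Lengths are in mm, angles in rad, forces in N, time in s.
With the tool pointing down it reaches from about 400 to 875 mm from the base axis. Payload 4.4 kg.
Tool frame: the origin (TCP) lies midway between the tips of the shut fingers; the grasp point (between the pads) lies 19 mm behind it (ctrl.grip_point_offset is the distance from the TCP to the grasp point, in mm); z points along the fingers, x is the direction in which the jaws open and shut, and the axes are right-handed (so a half turn about z gives the same grasp; the last joint's range is limited). The gripper opens to 85 mm and grips with 20 to 120 N. Pads are 22 mm wide; open, the fingers measure 114 mm over their backs; the gripper's body (76 mm by 85 mm) begins 54 mm behind the grasp point. The pads swing forward as they close: fully open they stand 13 mm farther back than shut.
Start: joints at [-1.17, 0.628, 0.038, 1.517, -0.027, 0.996, -0.02], TCP at [292.5, 580.484, 231.313] pointing down, gripper open.
Joint ranges: [-3.06, 3.06], [-0.37, 2.12], [-1.25, 1.32], [0.18, 2.47], [-1.1, 4.24], [0.23, 1.98], [-2.94, 2.94]. Speed limits (rad/s): [2.57, 2.57, 3.14, 3.14, 3.14, 3.14, 3.14].

## Interface

Orientations are given as [roll, pitch, yaw] about the fixed x, y, z axes, in that order (R = Rz(yaw) Ry(pitch) Rx(roll)).
In Python, from cell import ctrl, viewer gives the robot as it stands.
- The arm moves only by the tool apply_moves, never from a script. Its argument "series" is a list that holds one entry, the list of rows, each a list of 6 numbers: the shift along the tool's x, y, z normalised to -1 to 1, where 1 is 50 mm, then the turn, a rotation vector about the tool's x, y, z normalised to -1 to 1, where 1 is 6 degrees. In form: [[[tx, ty, tz, rx, ry, rz], ...]]. A call has exactly 5 rows; each row shifts and turns the commanded pose from where the row before left it, along the tool's axes as they then stand; what a row does not reach is not made up. A row lasts 1/8 s, in which the tool goes at most 62.5 mm and 10.7 degrees, less where a joint would pass 70% of its speed; a pose out of reach is approached as far as the arm can. A call with a number of a shift or a turn outside -1 to 1 is refused whole. A call with a gripper value outside its range is refused whole. "claw" is the gripper command: -1 is shut, 1 is fully open, values between are in proportion, set as the call begins (left out, the last holds). The fingers move at their own pace and stop on an object; the grip force is fixed at half the most. Time passes only in rows, so rows that do not move let the fingers close, or fill a call up. It gives the time, the measured TCP pose, the force and the opening at its end, in the units of the state.
- ctrl.read_state(): the state, without advancing time (a new reading comes with each control period).
- viewer.get_image(name): name is "scene" or "top" or "wrist"; returns the picture (480x640x3 uint8, blue, green, red); there is no depth.
- viewer.camera_info(name): a dict with "K" (3x3 intrinsics, pixels), "distortion" ([k1, k2, p1, p2, k3] as OpenCV has them; the pictures are not rectified), "R" (3x3) and "t" (3): a world point X has camera coordinates R X + t. Camera axes: x right, y down, z forward; pixel columns grow to the right and rows downward; lengths in mm; the calibration is good to about 2 mm. A picture is of the moment at which its call begins: read the wrist's pose just before it. camera_info takes no time and is no camera call; for the wrist camera it gives the pose at the moment of the call.
- ctrl.finish_job(): hands the job in, once; it reports no verdict.
Trained networks look in the newest picture that a camera, given by its name, has taken for a name from the list of things; names that differ only in an ending like _2 or _b are one class to them, and where a whole thing is asked for, a point or a joint stands for the part that bears it (a point fixed in the world has none). Each returns a list of dicts, best first, with "score" (0 to 1); they miss things now and then, are a little off and sometimes report something else, mostly with a low value. They report only what shows in the picture. A call takes as long as a camera call.
- viewer.find_in(camera, label): "location" ([column, row] as shares, 0 to 1, of the picture: columns of its width, rows of its height, amid what is visible of it).
The state is a dict: "clock": time; "qpos": joint angles; "qd": joint speeds; "tau": joint torques, N m; "eef_pos": TCP position; "tool_rot": TCP orientation; "force": force on the tool from outside, world axes, zero at the start; "torque": the same for the moment, N m; "width": finger opening in mm.
Only numpy, scipy, OpenCV 4.12 (cv2) and the standard library are available. Lean on these libraries where they do the work, as an engineer would, in place of code of your own. Each camera call takes 0.05 s, during which the arm holds its last target. There are 200 camera calls.

## Working session

There is one attempt and no reset: what is moved stays moved. The work goes in short steps, Python scripts to look and compute and a tool call to move; the robot and the scene stay as the last step left them, time stands still between calls to the robot, and variables do not carry over. Pictures are saved under pics/ and viewed, about 12 in all and at most 16, crops included, and the job is handed in when it is done.

Besides the shell and the picture viewer there is one more tool, called after ">>>" by a JSON object that holds its "name" and its "arguments". apply_moves: Moves the arm, as the interface text tells. Scaled input: -1 to 1 covers 50 mm each way for a shift and 6 degrees each way for a turn. Its arguments: {"type":"object","properties":{"series":{"type":"array","items":{"type":"array","items":{"type":"array","items":{"type":"number"}}}},"claw":{"type":"number"}},"required":["series"]}

```bash
ls; mkdir -p pics; python3 - <<'E'
from cell import ctrl, viewer
import cv2
s=ctrl.read_state(); print({k:s[k] for k in('clock','eef_pos','tool_rot','force','width')}, ctrl.grip_point_offset)
for n in('top','scene'):
    cv2.imwrite(f'pics/{n}0.png',viewer.get_image(n)); print(n,viewer.camera_info(n))
    for l in('block','clip_bar','clip_hinge','plate','pad','corner1','corner1_tip'):
        print(l,[(round(d['score'],2),round(d['location'][0]*640),round(d['location'][1]*480)) for d in viewer.find_in(n,l)[:5]])
print(viewer.camera_info('wrist'))
E
```

```text
pics
{'clock': 0.0, 'eef_pos': array([292.23823057, 579.91186884, 230.39678321]), 'tool_rot': array([3.14155800e+00, 1.88513431e-03, 1.10396214e+00]), 'force': array([-0.05898608,  0.40573375, -0.15302408]), 'width': 85.23782037354651} 18.700000000000003
top {'K': array([[473.13527907,   0.        , 316.10531805],
       [  0.        , 473.13527907, 248.68178089],
       [  0.        ,   0.        ,   1.        ]]), 'distortion': array([-0.03439221,  0.        ,  0.        ,  0.        ,  0.        ]), 'R': array([[ 0.01481017, -0.99973185, -0.01780116],
       [-0.99868933, -0.01391772, -0.04925359],
       [ 0.04899263,  0.01850728, -0.99862766]]), 't': array([  -5.80711998,  587.21864632, 1206.16187152])}
block [(0.85, 312, 269), (0.64, 396, 272)]
clip_bar [(0.9, 314, 252)]
clip_hinge [(0.62, 317, 269), (0.28, 442, 246)]
plate [(0.76, 245, 272), (0.38, 454, 320)]
pad [(0.83, 400, 272), (0.32, 401, 191)]
corner1 [(0.91, 455, 321), (0.86, 180, 316), (0.61, 441, 247), (0.59, 198, 242)]
corner1_tip [(0.74, 317, 270)]
scene {'K': array([[595.84796059,   0.        , 324.06762826],
     
[... 447 characters left out ...]
)]
clip_hinge [(0.94, 339, 246)]
plate [(0.97, 402, 285)]
pad [(0.55, 279, 190)]
corner1 [(0.95, 433, 347), (0.83, 267, 129), (0.82, 495, 297), (0.78, 229, 173)]
corner1_tip [(0.57, 229, 175), (0.47, 350, 341)]
{'K': array([[339.5858893 ,   0.        , 313.22769255],
       [  0.        , 339.5858893 , 235.39236528],
       [  0.        ,   0.        ,   1.        ]]), 'distortion': array([0.01617649, 0.        , 0.        , 0.        , 0.        ]), 'R': array([[ 4.51052921e-01,  8.92496935e-01,  6.95603372e-04],
       [ 8.56964016e-01, -4.33312648e-01,  2.79021191e-01],
       [ 2.49326971e-01, -1.25257216e-01, -9.60284693e-01]]), 't': array([-650.03428152,  -35.90768628,  377.94582151])}
```

```bash
python3 - <<'E'
import cv2
im=cv2.imread('pics/top0.png')
cv2.imwrite('pics/top0b.png',cv2.resize(im[140:400,120:520],(800,520),interpolation=cv2.INTER_CUBIC))
E
```

```text
(no output)
```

View pics/top0b.png

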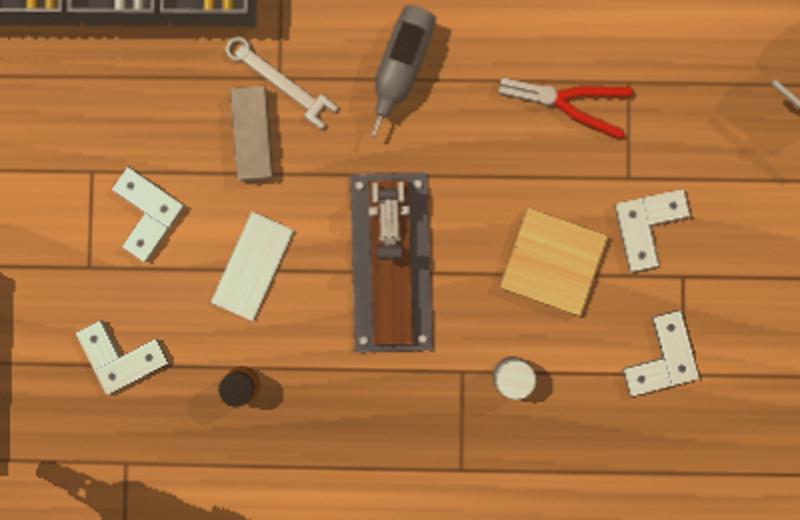

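View pics/scene0.png

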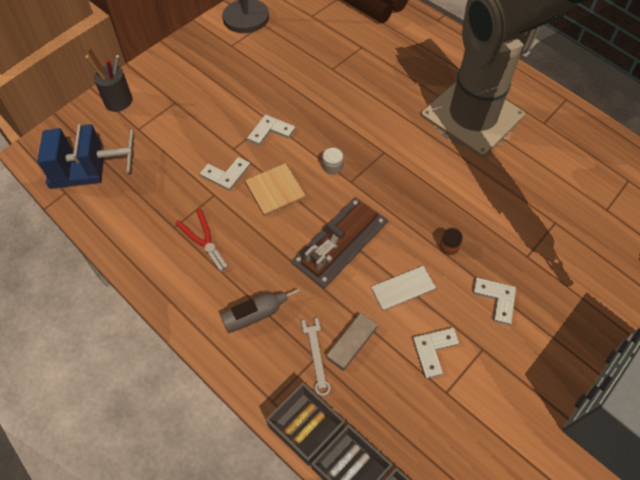

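The top view shows four L corners: two at the left (crop px 150,215 and 125,360) and two at the right (655,230 and 665,355). The plate is at (252,265), the block at (392,262) with the clip at its far end, and the pad at (555,262). The scene view agrees. Next I'll fit precise poses.

```bash
cat > h.py <<'E'
import numpy as np, cv2, sys
from scipy.optimize import least_squares
from cell import ctrl, viewer
L=np.array([(45,45),(-45,45),(-45,9),(9,9),(9,-45),(45,-45)],float)
rect=lambda a,b:np.array([(a,b),(-a,b),(-a,-b),(a,-b)],float)/2
def back(px,ci,z):
    n=cv2.undistortPoints(np.asarray(px,float).reshape(-1,1,2),ci['K'],ci['distortion']).reshape(-1,2)
    R,t=ci['R'],ci['t']; d=np.c_[n,np.ones(len(n))]@R; c=-R.T@t
    return (c+d*((z-c[2])/d[:,2])[:,None])[:,:2]
def proj(X,ci):
    return cv2.projectPoints(np.asarray(X,float).reshape(-1,1,3),cv2.Rodrigues(ci['R'])[0],np.asarray(ci['t'],float),ci['K'],ci['distortion'])[0].reshape(-1,2)
def edist(P,poly):
    a=poly; b=np.roll(poly,-1,0); d=b-a
    t=np.clip(((P[:,None]-a)*d).sum(2)/(d**2).sum(1),0,1)
    return np.linalg.norm(P[:,None]-a-t[...,None]*d,axis=2).min(1)
def fit(P,poly,yaws):
    best=None
    for y in yaws:
        def f(p):
            c,s=np.cos(p[2]),np.sin(p[2]); return edist((P-p[:2])@np.array([[c,-s],[s,c]]),poly)
        r=least_squares(f,[*P.mean(0),y],loss='soft_l1')
        if best is None or r.cost<best.cost: best=r
    e=best.fun; return best.x, np.sqrt(np.mean(e**2))
def contours(mask,amin):
    cs=cv2.findContours(mask,cv2.RETR_EXTERNAL,cv2.CHAIN_APPROX_NONE)[0]
    return [c.reshape(-1,2).astype(float) for c in cs if cv2.contourArea(c)>amin]
def bright(im):
    h=cv2.cvtColor(im,cv2.COLOR_BGR2HSV); return ((h[...,1]<60)&(h[...,2]>170)).astype(np.uint8)
def st():
    s=ctrl.read_state(); p=s['eef_pos']; r=s['tool_rot']
    print('t%.1f'%s['clock'],'tcp',np.round(p,1),'rot',np.round(r,3),'F',np.round(s['force'],1),'w%.1f'%s['width']); return s
def plan(x,y,z,yaw,n=1):
    """rows from the measured pose to the target, tool down"""
    s=st(); p=s['eef_pos'].copy(); w=s['tool_rot'][2]
    d=(yaw-w+np.pi/2)%np.pi-np.pi/2; print('turn deg %.1f -> yaw %.3f'%(np.degrees(d),w+d))
    k=5*n; out=[]
    for i in range(k):
        wi=w+d*i/k; c,sn=np.cos(wi),np.sin(wi); dx,dy,dz=(np.array([x,y,z])-p)/k
        out.append([round(v,3) for v in((dx*c+dy*sn)/50,(dx*sn-dy*c)/50,-dz/50,0,0,-np.degrees(d)/k/6)])
    for i in range(n): print(out[5*i:5*i+5])
    m=np.abs(out).max(); print('max',m)
E
python3 - <<'E'
from h import *
im=cv2.imread('pics/top0.png'); ci=viewer.camera_info('top')
m=bright(im)
for c in contours(m,150):
    a=cv2.contourArea(c.astype(np.float32)); ctr=c.mean(0)
    if not(150<ctr[0]<500 and 200<ctr[1]<360): continue
    P=back(c+0,ci,12); o=[]
    q,e=fit(P,L,np.arange(4)*np.pi/2+.4); 
    P6=back(c,ci,6); q2,e2=fit(P6,rect(130,60),[0,.8,1.6,2.4])
    print(ctr.round(),a,'L',q.round(2),e.round(2),'R',q2.round(2),e2.round(2))
h=cv2.cvtColor(im,cv2.COLOR_BGR2HSV)
m=((h[...,2]>185)&(h[...,1]>60)).astype(np.uint8); m[:,:360]=0;m[:,440:]=0;m[:235]=0;m[315:]=0
for c in contours(m,900):
    q,e=fit(back(c,ci,15),rect(110,110),[0,.4,.8,1.2]); print('pad',q.round(2),e.round(2),h[270,400],h[215,430])
print('bar ends',h[300,300],h[300,316])
E
```

```text
[377. 330.] 257.0 L [ 391.59 -160.29    5.24] 13.62 R [ 424.46 -141.85   -2.97] 12.65
[179. 318.] 681.0 L [413.93 351.91   2.07] 1.79 R [389.85 349.57   1.18] 12.21
[451. 319.] 702.0 L [ 418.55 -336.73    3.41] 1.86 R [ 3.9766e+02 -3.5156e+02 -3.9000e-01] 12.68
[246. 273.] 1045.0 L [527.42 193.01   3.51] 12.11 R [ 5.2277e+02  1.8493e+02 -4.1000e-01] 2.03
[444. 252.] 678.5 L [ 5.7654e+02 -3.3772e+02  2.3000e-01] 2.05 R [ 578.17 -315.22    2.45] 12.36
[192. 246.] 672.0 L [587.85 338.14   4.13] 1.75 R [6.0298e+02 3.2102e+02 6.0000e-02] 12.33
pad [ 555.61 -205.02    1.47] 20.79 [ 19 143 211] [ 14 170 171]
bar ends [13 43 94] [ 11 175 118]
```

```bash
python3 - <<'E'
from h import *
ci=viewer.camera_info('top')
print('block foot corners', back([(297,228.5),(333.5,228.5),(297.5,315),(336,315)],ci,8).round(1), 'bar',back([(314,265)],ci,60))
plan(540,5,240,1.58,3)
E
```

```text
block foot corners [[639.4  53.2]
 [640.7 -41.7]
 [415.6  48.2]
 [417.3 -51. ]] bar [[544.4286392    6.40950698]]
t0.8 tcp [292.5 580.5 231.3] rot [-3.142 -0.     1.104] F [ 0.4  0.3 -0.4] w85.6
turn deg 27.3 -> yaw 1.580
[[np.float64(-0.537), np.float64(0.64), np.float64(-0.012), 0, 0, np.float64(-0.303)], [np.float64(-0.557), np.float64(0.623), np.float64(-0.012), 0, 0, np.float64(-0.303)], [np.float64(-0.576), np.float64(0.605), np.float64(-0.012), 0, 0, np.float64(-0.303)], [np.float64(-0.595), np.float64(0.586), np.float64(-0.012), 0, 0, np.float64(-0.303)], [np.float64(-0.613), np.float64(0.567), np.float64(-0.012), 0, 0, np.float64(-0.303)]]
[[np.float64(-0.631), np.float64(0.547), np.float64(-0.012), 0, 0, np.float64(-0.303)], [np.float64(-0.648), np.float64(0.527), np.float64(-0.012), 0, 0, np.float64(-0.303)], [np.float64(-0.665), np.float64(0.506), np.float64(-0.012), 0, 0, np.float64(-0.303)], [np.float64(-0.68), np.float64(0.485), np.float64(-0.012), 0, 0, np.float64(-0.303)], [np.float64(-0.695), np.float64(0.463), np.float64(-0.012), 0, 0, np.float64(-0.303)]]
[[np.float64(-0.71), np.float64(0.441), np.float64(-0.012), 0, 0, np.float64(-0.303)], [np.float64(-0.723), np.float64(0.418), np.float64(-0.012), 0, 0, np.float64(-0.303)], [np.float64(-0.736), np.float64(0.395), np.float64(-0.012), 0, 0, np.float64(-0.303)], [np.float64(-0.748), np.float64(0.371), np.float64(-0.012), 0, 0, np.float64(-0.303)], [np.float64(-0.76), np.float64(0.347), np.float64(-0.012), 0, 0, np.float64(-0.303)]]
max 0.76
```

>>> {"name": "apply_moves", "arguments": {"series": [[[-0.54,0.64,-0.01,0,0,-0.3],[-0.56,0.62,-0.01,0,0,-0.3],[-0.58,0.6,-0.01,0,0,-0.3],[-0.6,0.59,-0.01,0,0,-0.3],[-0.61,0.57,-0.01,0,0,-0.3]]]}}

```text
clock: 1.42
eef_pos: [375.2, 386.8, 234.0]
tool_rot: [3.141, -0.0, 1.262]
force: [-0.5, 0.2, 0.0]
width: 85.3
```

>>> {"name": "apply_moves", "arguments": {"series": [[[-0.63,0.55,-0.01,0,0,-0.3],[-0.65,0.53,-0.01,0,0,-0.3],[-0.67,0.51,-0.01,0,0,-0.3],[-0.68,0.48,-0.01,0,0,-0.3],[-0.7,0.46,-0.01,0,0,-0.3]]]}}

```text
clock: 2.05
eef_pos: [457.3, 194.3, 236.6]
tool_rot: [3.141, -0.0, 1.419]
force: [0.6, 0.6, -0.2]
width: 85.4
```

>>> {"name": "apply_moves", "arguments": {"series": [[[-0.71,0.44,-0.01,0,0,-0.3],[-0.72,0.42,-0.01,0,0,-0.3],[-0.74,0.4,-0.01,0,0,-0.3],[-0.75,0.37,-0.01,0,0,-0.3],[-0.76,0.35,-0.01,0,0,-0.3]]], "claw": 0.2}}

```text
clock: 2.68
eef_pos: [539.5, 1.9, 239.0]
tool_rot: [3.141, -0.0, 1.576]
force: [0.8, 0.0, 0.3]
width: 51.3
```

```bash
python3 - <<'E'
from h import *
st(); ci=viewer.camera_info('wrist'); im=viewer.get_image('wrist'); cv2.imwrite('pics/w1.png',im)
st(); c=-ci['R'].T@ci['t']; print('cam',c.round(1),ci['R'].round(3))
for l in('block','clip_bar','clip_hinge'): print(l,[(round(d['score'],2),round(d['location'][0]*640,1),round(d['location'][1]*480,1)) for d in viewer.find_in('wrist',l)[:2]])
E
```

```text
t2.7 tcp [539.5   1.9 239. ] rot [ 3.141 -0.     1.576] F [0.8 0.  0.3] w51.3
t2.7 tcp [541.7  -5.5 239.1] rot [3.138 0.005 1.57 ] F [ 2.6 -5.6  0.6] w51.0
cam [469.    1.  381.1] [[-0.004  1.     0.001]
 [ 0.96   0.004  0.28 ]
 [ 0.28   0.002 -0.96 ]]
block [(0.63, 316.1, 180.1)]
clip_bar [(0.88, 317.1, 242.7)]
clip_hinge [(0.77, 318.1, 179.3), (0.69, 314.4, 374.6)]
```

View pics/w1.png

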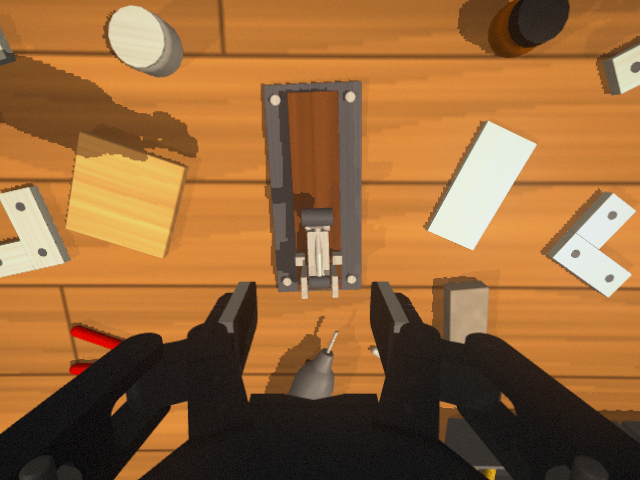

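The wrist view shows the foot corners at about (262,85), (361,80), (361,290) and (278,291), and the bar of the clip at (317,216). The network's clip_bar guess of (317,243) is a bit low. I'll fit the foot outline, the pad and the plate here.

```bash
cat > w1.py <<'E'
from h import *
im=cv2.imread('pics/w1.png'); h=cv2.cvtColor(im,cv2.COLOR_BGR2HSV)
R=np.array([[-0.004,1,0.001],[.96,.004,.28],[.28,.002,-.96]])
E
python3 - <<'E'
from h import *
im=cv2.imread('pics/w1.png'); h=cv2.cvtColor(im,cv2.COLOR_BGR2HSV)
s=ctrl.read_state(); ci=viewer.camera_info('wrist')
# rebuild the camera pose of the picture: tcp (539.5,1.9,239.0), yaw 1.576, roll 3.141
from scipy.spatial.transform import Rotation as Ro
Tn=Ro.from_euler('xyz',s['tool_rot']).as_matrix(); cn=-ci['R'].T@ci['t']
rel=Tn.T@(cn-s['eef_pos']); Rrel=ci['R']@Tn
T1=Ro.from_euler('xyz',[3.141,0,1.576]).as_matrix(); c1=np.array([539.5,1.9,239.])+T1@rel
ci['R']=Rrel@T1.T; ci['t']=-ci['R']@c1; np.savez('wcam.npz',rel=rel,Rrel=Rrel); print(rel,c1)
def show(n,m,z,poly,yaws,hull=False):
    for c in contours(m.astype(np.uint8),1500):
        if hull: c=cv2.convexHull(c.astype(np.float32)).reshape(-1,2)
        if hull:
            t=np.linspace(0,1,40)[:,None]; c=np.vstack([a*(1-t)+b*t for a,b in zip(c,np.roll(c,-1,0))])
        q,e=fit(back(c,ci,z),poly,yaws); print(n,c.mean(0).round(),q.round(3),e.round(2))
m=(h[...,1]<140); M=np.zeros_like(m); M[60:300,250:375]=m[60:300,250:375]; show('foot',M,8,rect(230,100),[0],True)
m=bright(im)>0; M=m*0; M[110:255,415:545]=m[110:255,415:545]; show('plate',M,6,rect(130,60),[0,.8,1.6,2.4])
m=(h[...,2]>195)&(h[...,1]>90)&(h[...,0]>14); M=m*0; M[125:265,50:195]=m[125:265,50:195]; show('pad',M,15,rect(110,110),[0,.4,.8,1.2],True)
print('bar edges',back([(288,92),(336,92),(290,180),(339,180)],ci,25).round(1),'clipbar',back([(302,216),(333,216)],ci,67).round(1))
print(back([(262,85),(361,80),(361,290),(278,291)],ci,8).round(1))
st()
E
```

```text
[  -0.44815769  -70.34149688 -142.07416788] [469.07760027   1.08537778 381.03245479]
foot [312. 203.] [5.33683e+02 4.53300e+00 4.40000e-02] 3.23
plate [481. 185.] [ 5.24081e+02  1.84892e+02 -4.04000e-01] 0.74
pad [100. 196.] [ 5.46868e+02 -2.17791e+02  7.00000e-03] 12.15
bar edges [[428.1 -23.3]
 [427.9  23.2]
 [512.9 -22.7]
 [512.7  28.4]] clipbar [[541.6  -9.1]
 [541.4  20.3]]
[[419.8 -50.6]
 [414.8  49.2]
 [645.9  59.4]
 [647.6 -40.2]]
t2.9 tcp [538.9   2.6 238.7] rot [-3.141 -0.     1.573] F [ 0.3 -0.9  1.1] w51.2
```

```bash
sed -i 's/print(out\[5\*i:5\*i+5\])/print(np.array(out[5*i:5*i+5]).tolist())/' h.py; python3 - <<'E'
from h import *
plan(544,5,49,1.615,1)
E
```

```text
t2.9 tcp [538.9   2.6 238.7] rot [-3.141 -0.     1.573] F [ 0.3 -0.9  1.1] w51.2
turn deg 2.4 -> yaw 1.615
[[0.01, 0.021, 0.759, 0.0, 0.0, -0.08], [0.009, 0.021, 0.759, 0.0, 0.0, -0.08], [0.009, 0.021, 0.759, 0.0, 0.0, -0.08], [0.009, 0.021, 0.759, 0.0, 0.0, -0.08], [0.009, 0.021, 0.759, 0.0, 0.0, -0.08]]
max 0.759
```

>>> {"name": "apply_moves", "arguments": {"series": [[[0.02,0.05,0.95,0,0,-0.2],[0.02,0.05,0.95,0,0,-0.2],[0.01,0,0.7,0,0,0],[0,0,0.6,0,0,0],[0,0,0.3,0,0,0]]]}}

```text
clock: 3.5
eef_pos: [542.6, 7.5, 62.4]
tool_rot: [-3.139, -0.001, 1.619]
force: [0.1, -0.4, -0.5]
width: 51.1
```

>>> {"name": "apply_moves", "arguments": {"series": [[[0,0,0.3,0,0,0],[0,0,0,0,0,0],[0,0,0,0,0,0],[0,0,0,0,0,0],[0,0,0,0,0,0]]]}}

```text
clock: 4.12
eef_pos: [544.2, 5.7, 49.4]
tool_rot: [3.14, -0.0, 1.617]
force: [0.1, -0.5, 0.4]
width: 51.7
```

>>> {"name": "apply_moves", "arguments": {"series": [[[0,0,0,0,0,0],[0,0,0,0,0,0],[0,0,0,0,0,0],[0,0,0,0,0,0],[0,0,0,0,0,0]]], "claw": -1}}

```text
clock: 4.75
eef_pos: [543.9, 5.4, 48.9]
tool_rot: [3.141, 0.0, 1.617]
force: [-1.2, -3.4, 5.1]
width: 28.5
```

```bash
python3 - <<'E'
from h import *
st(); b=np.array([532.3,4.5]); y=.044
# arc waypoints of the TCP, relative increments from shut (angle a): tool y axis = -(block x)? print increments in block x,z
th=np.linspace(0,2.12,11); a=np.pi-.178
X=85+74*np.cos(a-th); Z=47+74*np.sin(a-th)
st0=ctrl.read_state(); c=np.cos(st0['tool_rot'][2]); s=np.sin(st0['tool_rot'][2])
d=np.c_[np.diff(X),np.diff(Z)]; 
for k in d: 
    w=k[0]*np.array([np.cos(y),np.sin(y)]); print(np.round([(w[0]*c+w[1]*s)/50,(w[0]*s-w[1]*c)/50,-k[1]/50],2))
E
```

```text
t4.8 tcp [543.9   5.4  48.9] rot [3.141 0.    1.617] F [-1.2 -3.4  5.1] w28.5
[-0.    0.09 -0.3 ]
[-0.    0.15 -0.28]
[-0.    0.2  -0.24]
[-0.    0.25 -0.19]
[-0.    0.28 -0.13]
[-0.    0.31 -0.07]
[-0.    0.31 -0.  ]
[-0.    0.31  0.06]
[-0.    0.29  0.12]
[-0.    0.25  0.18]
```

>>> {"name": "apply_moves", "arguments": {"series": [[[0,0.09,-0.3,0,0,0],[0,0.15,-0.28,0,0,0],[0,0.2,-0.24,0,0,0],[0,0.25,-0.19,0,0,0],[0,0.28,-0.13,0,0,0]]]}}

```text
clock: 5.38
eef_pos: [587.2, 7.3, 103.0]
tool_rot: [-3.13, 0.001, 1.617]
force: [-4.5, -2.7, -11.4]
width: 28.4
```

>>> {"name": "apply_moves", "arguments": {"series": [[[0,0.31,-0.07,0,0,0],[0,0.31,0,0,0,0],[0,0.31,0.06,0,0,0],[0,0.29,0.12,0,0,0],[0,0.2,0.14,0,0,0]]]}}

```text
clock: 6.0
eef_pos: [665.9, 10.8, 95.0]
tool_rot: [3.137, 0.001, 1.616]
force: [1.0, -0.9, 10.7]
width: 25.5
```

>>> {"name": "apply_moves", "arguments": {"series": [[[0,0,0,0,0,0],[0,0,0,0,0,0],[0,0,0,0,0,0],[0,0,0,0,0,0],[0,0,0,0,0,0]]]}}

```text
clock: 6.62
eef_pos: [665.9, 10.8, 95.0]
tool_rot: [3.136, 0.001, 1.617]
force: [2.7, -1.2, 7.0]
width: 25.1
```

```bash
python3 - <<'E'
from h import *
st(); im=viewer.get_image('scene'); cv2.imwrite('pics/s1.png',cv2.resize(im[130:330,200:460],(780,600)))
E
```

```text
t6.6 tcp [665.9  10.8  95. ] rot [3.136e+00 1.000e-03 1.617e+00] F [ 2.7 -1.2  7. ] w25.1
```

View pics/s1.png

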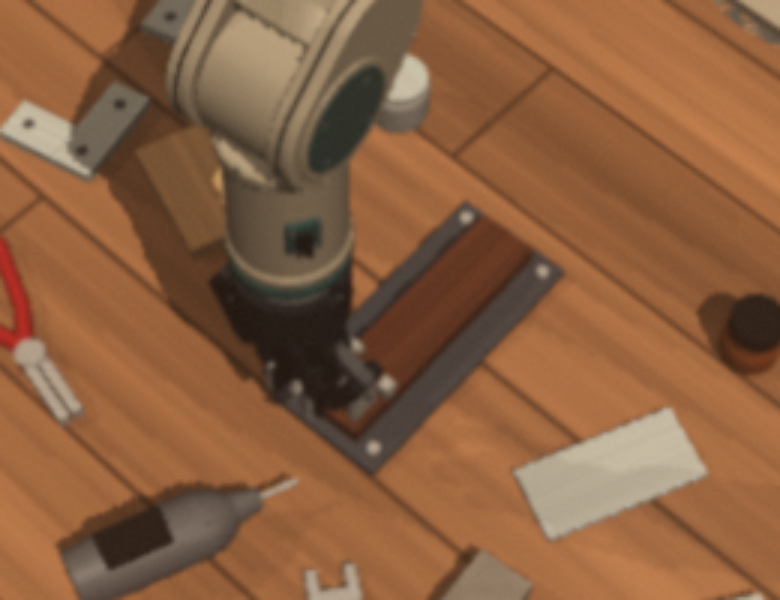

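>>> {"name": "apply_moves", "arguments": {"series": [[[0,0,0,0,0,0],[0,0,0,0,0,0],[0,0,0,0,0,0],[0,0,-0.3,0,0,0],[0,0,-0.9,0,0,0]]], "claw": 0.3}}

```text
clock: 7.3
eef_pos: [661.3, 11.3, 152.2]
tool_rot: [-3.136, -0.0, 1.617]
force: [0.7, 0.5, 0.5]
width: 55.7
```

>>> {"name": "apply_moves", "arguments": {"series": [[[0,0,-0.9,0,0,0],[0,-0.5,-0.9,0,0,0],[0,-0.9,-0.2,0,0,0],[0,-0.9,0,0,0,0],[0,-0.5,0,0,0,0]]], "claw": 0.9}}

```text
clock: 7.92
eef_pos: [521.3, 4.7, 254.7]
tool_rot: [3.141, 0.0, 1.617]
force: [0.8, 0.2, -0.9]
width: 81.3
```

```bash
python3 - <<'E'
from h import *
st(); im=viewer.get_image('wrist'); cv2.imwrite('pics/w2.png',im)
plan(524,185,60,1.167,1)
plan(524,185,60,1.167,2)
E
```

```text
t7.9 tcp [521.3   4.7 254.7] rot [3.141 0.    1.617] F [ 0.8  0.2 -0.9] w81.3
t8.0 tcp [518.3   4.4 254.5] rot [-3.139  0.     1.617] F [-4.5 -0.6 -0.8] w81.5
turn deg -25.8 -> yaw 1.167
[[0.72, 0.056, 0.778, 0.0, 0.0, 0.859], [0.723, -0.009, 0.778, 0.0, 0.0, 0.859], [0.719, -0.074, 0.778, 0.0, 0.0, 0.859], [0.709, -0.138, 0.778, 0.0, 0.0, 0.859], [0.694, -0.201, 0.778, 0.0, 0.0, 0.859]]
max 0.859
t8.0 tcp [518.3   4.4 254.5] rot [-3.139  0.     1.617] F [-4.5 -0.6 -0.8] w81.5
turn deg -25.8 -> yaw 1.167
[[0.36, 0.028, 0.389, 0.0, 0.0, 0.43], [0.361, 0.012, 0.389, 0.0, 0.0, 0.43], [0.361, -0.004, 0.389, 0.0, 0.0, 0.43], [0.361, -0.021, 0.389, 0.0, 0.0, 0.43], [0.359, -0.037, 0.389, 0.0, 0.0, 0.43]]
[[0.357, -0.053, 0.389, 0.0, 0.0, 0.43], [0.355, -0.069, 0.389, 0.0, 0.0, 0.43], [0.351, -0.085, 0.389, 0.0, 0.0, 0.43], [0.347, -0.101, 0.389, 0.0, 0.0, 0.43], [0.342, -0.116, 0.389, 0.0, 0.0, 0.43]]
max 0.43
```

View pics/w2.png

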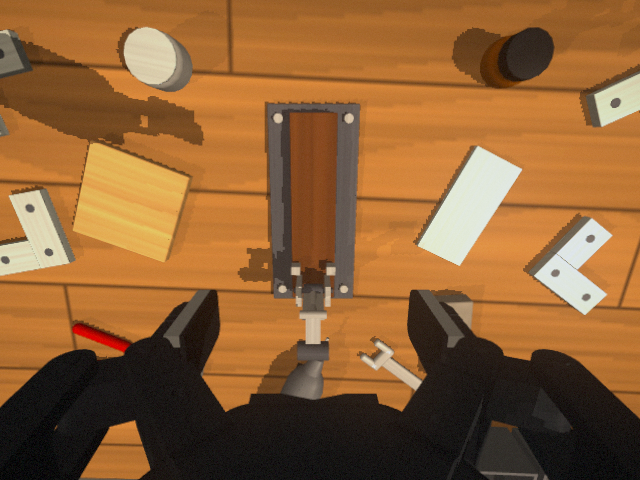

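The clip is up and staying up, with its bar at (313,350). Before grasping the plate I'll refine the block and pad from the corner pixels.

```bash
cat >> h.py <<'E'
def wci(p,rot):
    from scipy.spatial.transform import Rotation as Ro
    d=np.load('wcam.npz'); T=Ro.from_euler('xyz',rot).as_matrix(); ci=viewer.camera_info('wrist')
    ci['R']=d['Rrel']@T.T; ci['t']=-ci['R']@(np.array(p)+T@d['rel']); return ci
def corners(px,ci,z,poly,yaws):
    P=back(px,ci,z); b=fit(np.vstack([P*(1-t)+np.roll(P,-1,0)*t for t in np.linspace(0,1,20)]),poly,yaws); return P.round(1),b[0].round(3),b[1].round(2)
E
python3 - <<'E'
from h import *
im=cv2.imread('pics/w2.png'); ci=wci([521.3,4.7,254.7],[3.141,0,1.617])
def ref(pts): 
    g=cv2.cvtColor(im,cv2.COLOR_BGR2GRAY); return cv2.cornerSubPix(g,np.array(pts,np.float32).reshape(-1,1,2),(4,4),(-1,-1),(3,30,.01)).reshape(-1,2)
pp=ref([(92,141),(191,180),(166,262),(74,223)]); print(pp); print('pad',corners(pp,ci,15,rect(110,110),[0,.4,.8,1.2]))
pb=ref([(266,104),(360,104),(354,297),(275,297)]); print(pb); print('foot',corners(pb,ci,8,rect(230,100),[0]))
pb=ref([(291,112),(336,112)]); print('bar near',pb,back(pb,ci,25))
m=bright(im); M=m*0; M[130:275,405:530]=m[130:275,405:530]
for c in contours(M,1500): print('plate',fit(back(c,ci,6),rect(130,60),[0,.8,1.6,2.4]))
it=wci([521.3,4.7,254.7],[3.141,0,1.617]); tp=viewer.camera_info('top'); t0=cv2.imread('pics/top0.png')
g=cv2.cvtColor(t0,cv2.COLOR_BGR2GRAY)
pp=cv2.cornerSubPix(g,np.array([[(384,244)],[(424,258)],[(410,297)],[(370,283)]],np.float32),(3,3),(-1,-1),(3,30,.01)).reshape(-1,2); print(pp); print('pad top',corners(pp,tp,15,rect(110,110),[0,.4,.8,1.2]))
E
```

```text
[[ 89.38933  143.68257 ]
 [189.26901  176.77026 ]
 [164.22902  261.66266 ]
 [ 73.552734 222.09412 ]]
pad (array([[ 470.2, -239.2],
       [ 500.5, -134.5],
       [ 602.8, -169.9],
       [ 558.6, -269.4]]), array([ 5.33978e+02, -2.03421e+02, -3.25000e-01]), np.float64(3.38))
[[264.57333 100.85179]
 [359.92862 103.76177]
 [354.      297.     ]
 [275.      297.     ]]
foot (array([[417.3, -52.2],
       [415.6,  49.6],
       [642.6,  61.2],
       [647. , -38. ]]), array([5.30367e+02, 5.19700e+00, 5.40000e-02]), np.float64(0.8))
bar near [[291. 112.]
 [336. 112.]] [[428.15673342 -22.67612022]
 [426.07067562  23.5804979 ]]
plate (array([ 5.23942227e+02,  1.85108387e+02, -4.06521722e-01]), np.float64(0.8053995343375778))
[[383.54816 243.464  ]
 [423.376   258.3922 ]
 [409.67966 297.5855 ]
 [369.80405 282.91815]]
pad top (array([[ 603.1, -170.9],
       [ 566.1, -273.5],
       [ 465.2, -238.9],
       [ 501.2, -136.5]]), array([ 533.938, -204.93 ,    1.24 ]), np.float64(1.1))
```

>>> {"name": "apply_moves", "arguments": {"series": [[[0.72,0.06,0.75,0,0,0.86],[0.72,-0.01,0.75,0,0,0.86],[0.72,-0.07,0.75,0,0,0.86],[0.71,-0.14,0.75,0,0,0.86],[0.7,-0.2,0.75,0,0,0.86]]]}}

```text
clock: 8.6
eef_pos: [530.6, 187.3, 65.4]
tool_rot: [3.14, -0.002, 1.164]
force: [0.7, -0.3, 0.5]
width: 81.4
```

>>> {"name": "apply_moves", "arguments": {"series": [[[0,0,0,0,0,0],[0,0,0,0,0,0],[0,0,0,0,0,0],[0,0,0,0,0,0],[0,0,0,0,0,0]]]}}

```text
clock: 9.22
eef_pos: [529.9, 185.0, 66.5]
tool_rot: [3.141, -0.001, 1.166]
force: [-0.8, -0.2, -0.6]
width: 81.1
```

>>> {"name": "apply_moves", "arguments": {"series": [[[-0.05,-0.11,0.5,0,0,0],[0,0,0.5,0,0,0],[0,0,0.28,0,0,0],[0,0,0.11,0,0,0],[0,0,0,0,0,0]]]}}

```text
clock: 9.85
eef_pos: [523.6, 185.4, -3.6]
tool_rot: [3.142, -0.0, 1.167]
force: [-0.3, -0.3, 0.1]
width: 81.0
```

>>> {"name": "apply_moves", "arguments": {"series": [[[0,0,0,0,0,0],[0,0,0,0,0,0],[0,0,0,0,0,0],[0,0,0,0,0,0],[0,0,0,0,0,0]]], "claw": -1}}

```text
clock: 10.48
eef_pos: [523.9, 185.6, -2.3]
tool_rot: [3.141, -0.001, 1.167]
force: [-1.4, -1.2, 7.0]
width: 57.6
```

>>> {"name": "apply_moves", "arguments": {"series": [[[0,0,-0.2,0,0,0],[0,0,-0.5,0,0,0],[0,0,-0.6,0,0,0],[0,0,0,0,0,0],[0,0,0,0,0,0]]]}}

```text
clock: 11.1
eef_pos: [523.1, 185.4, 61.2]
tool_rot: [-3.141, 0.0, 1.167]
force: [-1.0, -0.2, -1.5]
width: 57.1
```

```bash
python3 - <<'E'
from h import *
plan(486,2.8,60,1.619,2)
E
```

```text
t11.1 tcp [523.1 185.4  61.2] rot [-3.141  0.     1.167] F [-1.  -0.2 -1.5] w57.1
turn deg 25.9 -> yaw 1.619
[[-0.365, 0.075, 0.002, 0.0, 0.0, -0.432], [-0.368, 0.059, 0.002, 0.0, 0.0, -0.432], [-0.37, 0.042, 0.002, 0.0, 0.0, -0.432], [-0.372, 0.025, 0.002, 0.0, 0.0, -0.432], [-0.373, 0.008, 0.002, 0.0, 0.0, -0.432]]
[[-0.373, -0.008, 0.002, 0.0, 0.0, -0.432], [-0.372, -0.025, 0.002, 0.0, 0.0, -0.432], [-0.37, -0.042, 0.002, 0.0, 0.0, -0.432], [-0.368, -0.059, 0.002, 0.0, 0.0, -0.432], [-0.365, -0.075, 0.002, 0.0, 0.0, -0.432]]
max 0.432
```

>>> {"name": "apply_moves", "arguments": {"series": [[[-0.36,0.07,0,0,0,-0.43],[-0.37,0.06,0,0,0,-0.43],[-0.37,0.04,0,0,0,-0.43],[-0.37,0.02,0,0,0,-0.43],[-0.37,0.01,0,0,0,-0.43]]]}}

```text
clock: 11.72
eef_pos: [503.4, 93.9, 60.1]
tool_rot: [-3.139, 0.001, 1.393]
force: [0.3, -0.4, -0.9]
width: 57.2
```

>>> {"name": "apply_moves", "arguments": {"series": [[[-0.37,-0.01,0,0,0,-0.43],[-0.37,-0.02,0,0,0,-0.43],[-0.37,-0.04,0,0,0,-0.43],[-0.37,-0.06,0,0,0,-0.44],[-0.37,-0.07,0,0,0,-0.44]]]}}

```text
clock: 12.35
eef_pos: [485.3, 2.7, 60.3]
tool_rot: [-3.139, -0.0, 1.621]
force: [-1.0, 0.9, -1.4]
width: 57.1
```

>>> {"name": "apply_moves", "arguments": {"series": [[[0,0,0.2,0,0,0],[0,0,0,0,0,0],[0,0,0,0,0,0],[0,0,0,0,0,0],[0,0,0,0,0,0]]]}}

```text
clock: 12.98
eef_pos: [486.5, 3.7, 51.4]
tool_rot: [3.141, -0.0, 1.62]
force: [-0.1, -0.2, -0.6]
width: 57.5
```

```bash
python3 - <<'E'
from h import *
s=st(); im=viewer.get_image('wrist'); cv2.imwrite('pics/w3.png',im)
plan(486,2.8,23,1.619,1)
E
```

```text
t13.0 tcp [486.5   3.7  51.4] rot [ 3.141 -0.     1.62 ] F [-0.1 -0.2 -0.6] w57.5
t13.0 tcp [486.4   3.6  51.4] rot [ 3.141 -0.     1.62 ] F [-0.2 -0.5 -0.5] w57.1
turn deg -0.0 -> yaw 1.619
[[-0.003, -0.002, 0.114, 0.0, 0.0, 0.001], [-0.003, -0.002, 0.114, 0.0, 0.0, 0.001], [-0.003, -0.002, 0.114, 0.0, 0.0, 0.001], [-0.003, -0.002, 0.114, 0.0, 0.0, 0.001], [-0.003, -0.002, 0.114, 0.0, 0.0, 0.001]]
max 0.114
```

View pics/w3.png

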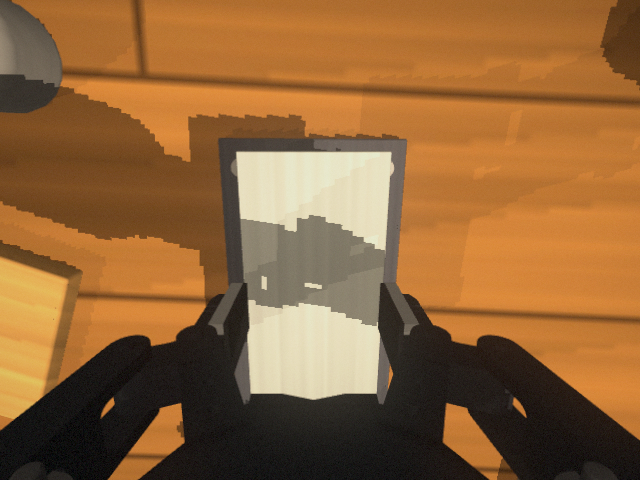

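The plate is held level between the pads, with its near edge from (236,152) to (392,152). The foot's near corners are at (219,140) and (406,139). I'll check the plate centre relative to the foot in this one picture.

```bash
python3 - <<'E'
from h import *
ci=wci([486.5,3.7,51.4],[3.141,0,1.62])
for dz in (56.5,60): print('plate near',back([(236,152),(392,152),(250,390),(378,390)],ci,dz).round(1))
print('foot near',back([(219,140),(406,139)],ci,8).round(1))
E
```

```text
plate near [[423.6 -30. ]
 [420.6  31. ]
 [535.1 -24.9]
 [532.1  36.7]]
plate near [[423.4 -29.3]
 [420.5  30.2]
 [532.  -24.3]
 [529.2  35.8]]
foot near [[420.5 -49.4]
 [415.3  48.6]]
```

>>> {"name": "apply_moves", "arguments": {"series": [[[-0.014,0,0.3,0,0,0],[0,0,0.2,0,0,0],[0,0,0.04,0,0,0],[0,0,0,0,0,0],[0,0,0,0,0,0]]]}}

```text
clock: 13.65
eef_pos: [486.5, 2.6, 24.4]
tool_rot: [3.141, -0.0, 1.619]
force: [0.9, -0.3, -0.3]
width: 57.7
```

>>> {"name": "apply_moves", "arguments": {"series": [[[0,0,0.02,0,0,0],[0,0,0.02,0,0,0],[0,0,0,0,0,0],[0,0,0,0,0,0],[0,0,0,0,0,0]]]}}

```text
clock: 14.28
eef_pos: [486.6, 2.6, 22.8]
tool_rot: [3.141, 0.0, 1.619]
force: [-1.6, 0.1, 6.7]
width: 57.1
```

>>> {"name": "apply_moves", "arguments": {"series": [[[0,0.16,0,0,0,0],[0,0.18,0,0,0,0],[0,0.18,0,0,0,0],[0,0.16,0,0,0,0],[0,0,0,0,0,0]]]}}

```text
clock: 14.9
eef_pos: [515.7, 3.5, 22.7]
tool_rot: [-3.133, 0.001, 1.619]
force: [-8.9, -1.2, 15.9]
width: 57.0
```

>>> {"name": "apply_moves", "arguments": {"series": [[[0,0.04,0,0,0,0],[0,0.04,0,0,0,0],[0,0.04,0,0,0,0],[0,0,0,0,0,0],[0,0,0,0,0,0]]]}}

```text
clock: 15.52
eef_pos: [519.0, 3.6, 22.7]
tool_rot: [-3.128, 0.001, 1.619]
force: [-12.9, -1.7, 20.0]
width: 57.7
```

>>> {"name": "apply_moves", "arguments": {"series": [[[0,0,-0.03,0,0,0],[0,0,0,0,0,0],[0,0,0,0,0,0],[0,0,0,0,0,0],[0,0,0,0,0,0]]]}}

```text
clock: 16.15
eef_pos: [526.4, 4.5, 23.6]
tool_rot: [-3.142, -0.0, 1.619]
force: [-0.3, -0.5, -1.5]
width: 57.5
```

>>> {"name": "apply_moves", "arguments": {"series": [[[0,0.03,0,0,0,0],[0,0.03,0,0,0,0],[0,0.03,0,0,0,0],[0,0,0,0,0,0],[0,0,0,0,0,0]]]}}

```text
clock: 16.77
eef_pos: [527.0, 4.5, 23.2]
tool_rot: [-3.134, 0.0, 1.619]
force: [-6.7, 0.5, 0.6]
width: 57.0
```

```bash
python3 - <<'E'
from h import *
s=st(); im=viewer.get_image('scene'); a=im[180:310,270:430]; im2=viewer.get_image('wrist'); cv2.imwrite('pics/w4.png',im2)
b=im2[120:420,180:440]
cv2.imwrite('pics/s4.png',np.vstack([cv2.resize(a,(369,300),interpolation=2),cv2.resize(b,(260,300))[:, :].repeat(1,1) if 0 else cv2.resize(b,(369,300))]))
E
```

```text
t16.8 tcp [527.    4.5  23.2] rot [-3.134  0.     1.619] F [-6.7  0.5  0.6] w57.0
```

View pics/s4.png

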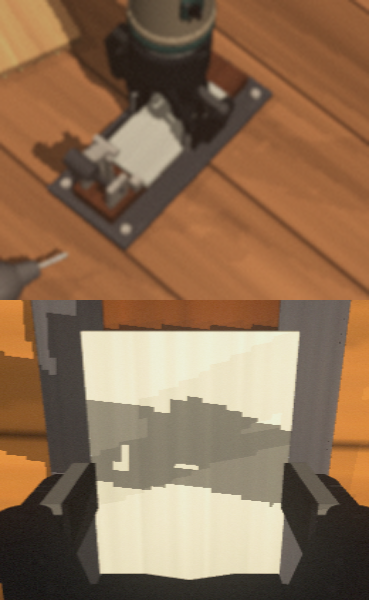

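>>> {"name": "apply_moves", "arguments": {"series": [[[0,0.04,0,0,0,0],[0,0.03,0,0,0,0],[0,0,0,0,0,0],[0,0,0,0,0,0],[0,0,0,0,0,0]]]}}

```text
clock: 17.5
eef_pos: [527.1, 4.5, 22.9]
tool_rot: [-3.128, 0.001, 1.619]
force: [-12.3, 1.0, 6.0]
width: 57.4
```

>>> {"name": "apply_moves", "arguments": {"series": [[[0,-0.14,0,0,0,0],[0,0,0,0,0,0],[0,0,0,0,0,0],[0,0,0,0,0,0],[0,0,0,0,0,0]]]}}

```text
clock: 18.12
eef_pos: [527.0, 4.5, 23.7]
tool_rot: [-3.141, -0.0, 1.619]
force: [-3.3, 0.0, -0.2]
width: 57.3
```

>>> {"name": "apply_moves", "arguments": {"series": [[[0,0,0,0,0,0],[0,0,0,0,0,0],[0,0,0,0,0,0],[0,0,-0.1,0,0,0],[0,0,-0.4,0,0,0]]], "claw": 0.8}}

```text
clock: 18.75
eef_pos: [526.7, 4.5, 48.6]
tool_rot: [-3.14, -0.0, 1.619]
force: [0.6, 0.6, -0.2]
width: 76.7
```

>>> {"name": "apply_moves", "arguments": {"series": [[[0,0,-0.7,0,0,0],[0,0,-0.8,0,0,0],[0,0,-0.3,0,0,0],[0,0,0,0,0,0],[0,0,0,0,0,0]]], "claw": 0.2}}

```text
clock: 19.38
eef_pos: [526.4, 4.4, 137.7]
tool_rot: [-3.139, 0.0, 1.619]
force: [0.6, 0.6, -0.4]
width: 51.1
```

```bash
python3 - <<'E'
from h import *
s=st(); im=viewer.get_image('wrist'); cv2.imwrite('pics/w5.png',im)
ci=wci(s['eef_pos'],s['tool_rot'])
m=bright(im); M=m*0; M[60:360,230:400]=m[60:360,230:400]
for c in contours(M,1500): print('plate',c.min(0),c.max(0),fit(back(c,ci,31),rect(130,60),[0]))
cv2.imwrite('pics/w5c.png',cv2.resize(im[40:340,200:430],(613,800))[:600])
E
```

```text
t19.4 tcp [526.4   4.4 137.7] rot [-3.139  0.     1.619] F [ 0.6  0.6 -0.4] w51.1
plate [272. 146.] [355. 309.] (array([5.26393121e+02, 4.30324859e+00, 4.68143968e-02]), np.float64(0.8742847759807395))
```

View pics/w5.png

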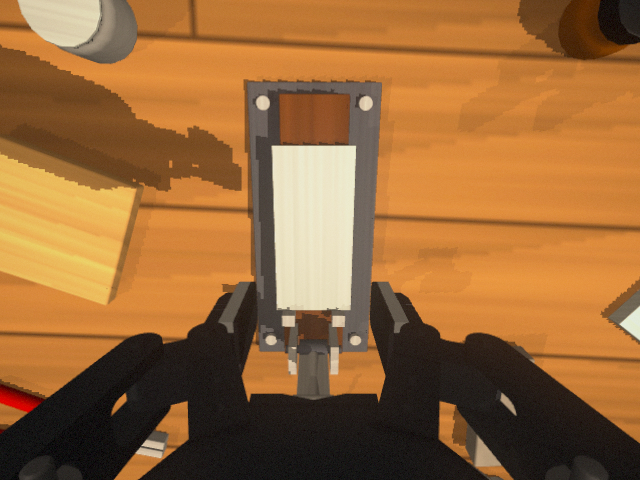

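The plate (272–355 px wide at row 146) sits against both stops at row 309, and the clip is still up. Next I'll measure the plate's centring against the bar by edge profile.

```bash
python3 - <<'E'
from h import *
im=cv2.imread('pics/w5.png').astype(float); ci=wci([526.4,4.4,137.7],[-3.139,0,1.619])
pts=[]
for r in (105,120,135):
    red=im[r,:,2]-im[r,:,0]; g=np.abs(np.diff(red)); l=265+np.argmax(g[265:295]); rr=335+np.argmax(g[335:365]); print(r,l+.5,rr+.5, 'outer', red[262:290:3].round())
    pts+=[(l+.5+.0,r),(rr+.5,r)]
P=back(pts,ci,25); print(P.round(1)); 
mid=(P[::2]+P[1::2])/2; print('bar mid',mid.round(2),'expected plate axis y',(4.303+(mid[:,0]-526.39)*np.tan(.0468)).round(2))
f=[(247,81),(381,82)]; Q=back(f,ci,8); print('foot near',Q, Q.mean(0), 4.303+(Q.mean(0)[0]-526.39)*.0468)
E
```

```text
105 278.5 349.5 outer [ 47.  47.  49.  13.  14.  12. 100. 108. 112. 110.]
120 279.5 348.5 outer [ 21.  16.  15.  16.  14.  15.  93. 101. 110. 107.]
135 279.5 348.5 outer [ 18.  17.  16.  12.  16.  15.  87. 105. 103. 108.]
[[435.9 -24.6]
 [433.6  25.2]
 [445.8 -23.7]
 [443.5  25.2]
 [456.  -23.5]
 [453.7  26. ]]
bar mid [[4.3474e+02 2.7000e-01]
 [4.4467e+02 7.4000e-01]
 [4.5485e+02 1.2300e+00]] expected plate axis y [0.01 0.48 0.95]
foot near [[419.23025811 -49.67754676]
 [415.26719261  48.68491245]] [417.24872536  -0.49631715] -0.8048116533120906
```

Plate is centred to about 0.3 mm and straight. Now I'll lower the clip.

```bash
python3 - <<'E'
from h import *
plan(664.5,11,150,1.619,1)
E
```

```text
t19.4 tcp [526.3   4.5 137.5] rot [-3.139  0.     1.619] F [ 0.8  0.9 -0.2] w51.3
turn deg -0.0 -> yaw 1.619
[[-0.001, 0.553, -0.05, 0.0, 0.0, 0.001], [-0.001, 0.553, -0.05, 0.0, 0.0, 0.001], [-0.001, 0.553, -0.05, 0.0, 0.0, 0.001], [-0.001, 0.553, -0.05, 0.0, 0.0, 0.001], [-0.0, 0.553, -0.05, 0.0, 0.0, 0.001]]
max 0.553
```

>>> {"name": "apply_moves", "arguments": {"series": [[[0,0.6,-0.1,0,0,0],[0,0.7,-0.1,0,0,0],[0,0.7,-0.05,0,0,0],[0,0.5,0,0,0,0],[0,0.26,0,0,0,0]]]}}

```text
clock: 20.05
eef_pos: [665.6, 11.3, 149.2]
tool_rot: [-3.139, -0.0, 1.619]
force: [-0.5, 0.8, -0.0]
width: 51.2
```

>>> {"name": "apply_moves", "arguments": {"series": [[[0,0,0,0,0,0],[0,0,0.4,0,0,0],[0,0,0.4,0,0,0],[0,0,0.3,0,0,0],[0,0,0.06,0,0,0]]]}}

```text
clock: 20.68
eef_pos: [663.9, 11.1, 91.6]
tool_rot: [-3.139, 0.0, 1.619]
force: [0.2, -1.6, 1.3]
width: 51.4
```

>>> {"name": "apply_moves", "arguments": {"series": [[[0,0,0,0,0,0],[0,0,0,0,0,0],[0,0,0,0,0,0],[0,0,0,0,0,0],[0,0,0,0,0,0]]]}}

```text
clock: 21.3
eef_pos: [665.2, 11.2, 93.5]
tool_rot: [3.141, -0.0, 1.619]
force: [0.4, -0.0, 0.2]
width: 51.2
```

>>> {"name": "apply_moves", "arguments": {"series": [[[0,0,0,0,0,0],[0,0,0,0,0,0],[0,0,0,0,0,0],[0,0,0,0,0,0],[0,0,0,0,0,0]]], "claw": -1}}

```text
clock: 21.92
eef_pos: [665.5, 10.9, 93.5]
tool_rot: [3.141, 0.0, 1.619]
force: [1.3, -1.4, 2.3]
width: 25.7
```

>>> {"name": "apply_moves", "arguments": {"series": [[[0,-0.24,-0.17,0,0,0],[0,-0.29,-0.12,0,0,0],[0,-0.31,-0.06,0,0,0],[0,-0.31,0,0,0,0],[0,-0.31,0.07,0,0,0]]]}}

```text
clock: 22.55
eef_pos: [590.7, 8.6, 107.5]
tool_rot: [-3.141, -0.001, 1.62]
force: [-0.1, -0.4, 0.7]
width: 0.1
```

>>> {"name": "apply_moves", "arguments": {"series": [[[0,-0.28,0.13,0,0,0],[0,-0.25,0.19,0,0,0],[0,-0.2,0.24,0,0,0],[0,-0.15,0.26,0,0,0],[0,-0.05,0.11,0,0,0]]]}}

```text
clock: 23.18
eef_pos: [551.1, 6.4, 72.1]
tool_rot: [3.128, 0.001, 1.619]
force: [-17.7, -1.5, 122.6]
width: 0.2
```

>>> {"name": "apply_moves", "arguments": {"series": [[[0,0,0,0,0,0],[0,0,0,0,0,0],[0,0,0,0,0,0],[0,0,0,0,0,0],[0,0,0,0,0,0]]]}}

```text
clock: 23.8
eef_pos: [551.1, 6.4, 72.6]
tool_rot: [3.127, 0.001, 1.619]
force: [-13.6, -1.5, 89.8]
width: 0.1
```

The pinch slipped off part-way. The clip swung shut early, and the closed fingers ended up pressing on it (122.6 N shown). I'm backing off now.

>>> {"name": "apply_moves", "arguments": {"series": [[[0,0,-0.4,0,0,0],[0,0,-0.6,0,0,0],[0,0,-0.6,0,0,0],[0,0,-0.6,0,0,0],[0,0,0,0,0,0]]]}}

```text
clock: 24.42
eef_pos: [546.4, 6.2, 173.1]
tool_rot: [3.138, -0.001, 1.62]
force: [-0.5, -0.1, 0.1]
width: -0.2
```

```bash
python3 - <<'E'
from h import *
s=st(); im=viewer.get_image('wrist'); cv2.imwrite('pics/w6.png',im); sc=viewer.get_image('scene'); cv2.imwrite('pics/s6.png',sc)
cv2.imwrite('pics/w6c.png',np.hstack([im[60:420,160:480],cv2.resize(sc[170:310,260:430],(437,360))]))
ci=wci(s['eef_pos'],s['tool_rot'])
m=bright(im); M=m*0; M[40:330,230:400]=m[40:330,230:400]
for c in contours(M,1500):
    P=back(c,ci,31); P=P[P[:,0]<570]; print('plate',c.min(0),c.max(0)); print(fit(P,rect(130,60),[0]))
E
```

```text
t24.4 tcp [546.4   6.2 173.1] rot [ 3.138e+00 -1.000e-03  1.620e+00] F [-0.5 -0.1  0.1] w-0.2
plate [275. 117.] [350. 278.]
(array([5.01990068e+02, 3.27607885e+00, 4.11805960e-02]), np.float64(11.229877807591805))
```

View pics/w6c.png

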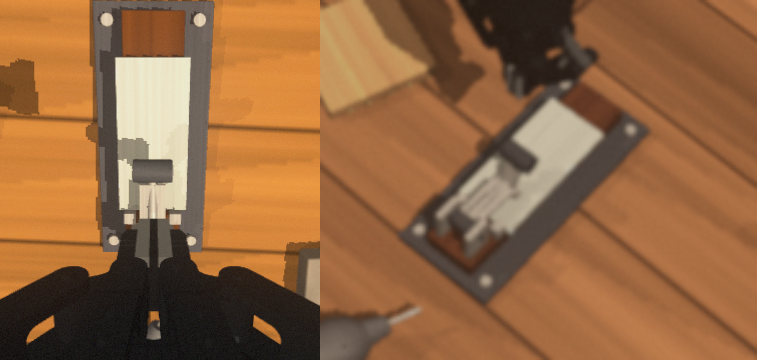

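The clip is down on the plate and both are in place visually. I'll check the plate pose from its near edge and sides.

```bash
python3 - <<'E'
from h import *
im=cv2.imread('pics/w6.png'); ci=wci([546.4,6.2,173.1],[3.138,-.001,1.62])
m=bright(im); M=m*0; M[40:330,230:400]=m[40:330,230:400]
for c in contours(M,1500):
    P=back(c,ci,31); P=P[(P[:,0]<505)]
    f=lambda p:edist((P-p[:2])@np.array([[np.cos(p[2]),-np.sin(p[2])],[np.sin(p[2]),np.cos(p[2])]]),rect(130,60))
    r=least_squares(f,[526,4,.05],loss='soft_l1'); print(r.x,r.cost/len(P))
print('near-edge x mid',back([(275,117),(350,117)],ci,31))
plan(588,338,150,1.58,3)
E
```

```text
[5.27294484e+02 4.54709811e+00 4.87835772e-02] 0.1413468969858167
near-edge x mid [[463.45179213 -28.17371435]
 [460.60480712  30.92278967]]
t24.5 tcp [544.8   5.8 170.7] rot [-3.141 -0.     1.62 ] F [0.3 0.1 0.4] w-0.0
turn deg -2.3 -> yaw 1.580
[[0.44, 0.079, 0.028, 0.0, 0.0, 0.025], [0.44, 0.078, 0.028, 0.0, 0.0, 0.025], [0.44, 0.077, 0.028, 0.0, 0.0, 0.025], [0.44, 0.076, 0.028, 0.0, 0.0, 0.025], [0.44, 0.075, 0.028, 0.0, 0.0, 0.025]]
[[0.441, 0.073, 0.028, 0.0, 0.0, 0.025], [0.441, 0.072, 0.028, 0.0, 0.0, 0.025], [0.441, 0.071, 0.028, 0.0, 0.0, 0.025], [0.441, 0.07, 0.028, 0.0, 0.0, 0.025], [0.441, 0.069, 0.028, 0.0, 0.0, 0.025]]
[[0.442, 0.068, 0.028, 0.0, 0.0, 0.025], [0.442, 0.066, 0.028, 0.0, 0.0, 0.025], [0.442, 0.065, 0.028, 0.0, 0.0, 0.025], [0.442, 0.064, 0.028, 0.0, 0.0, 0.025], [0.442, 0.063, 0.028, 0.0, 0.0, 0.025]]
max 0.442
```

```bash
cat >> h.py <<'E'
def look(name,cx,cy,yaw0,z=12):
    """wrist picture, L nearest (cx,cy); prints pose and the grasp on the x=27 leg"""
    s=st(); im=viewer.get_image('wrist'); cv2.imwrite('pics/%s.png'%name,im); ci=wci(s['eef_pos'],s['tool_rot'])
    best=None
    for c in contours(bright(im),1200):
        P=back(c,ci,z)
        d=np.linalg.norm((P.max(0)+P.min(0))/2-[cx,cy])
        if c.min()<=1 or c[:,0].max()>=638: continue
        if best is None or d<best[0]: best=(d,P,c)
    d,P,c=best; q,e=fit(P,L,[yaw0,yaw0+.5,yaw0-.5,yaw0+1.57,yaw0-1.57,yaw0+3.14]); print('L',q.round(3),'rms',e.round(2),'px',c.min(0),c.max(0))
    a=q[2]; g=q[:2]+np.array([[np.cos(a),-np.sin(a)],[np.sin(a),np.cos(a)]])@[27,-6]; print('grasp',g.round(1),'yaw',round(a,3)); return g,a
E
python3 - <<'E'
from h import *
plan(582,-362,170,.23,3)
E
```

```text
t24.5 tcp [544.8   5.8 170.7] rot [-3.141 -0.     1.62 ] F [0.3 0.1 0.4] w-0.0
turn deg -79.6 -> yaw 0.230
[[-0.492, 0.026, 0.001, 0.0, 0.0, 0.885], [-0.488, 0.071, 0.001, 0.0, 0.0, 0.885], [-0.479, 0.116, 0.001, 0.0, 0.0, 0.885], [-0.466, 0.16, 0.001, 0.0, 0.0, 0.885], [-0.449, 0.202, 0.001, 0.0, 0.0, 0.885]]
[[-0.429, 0.243, 0.001, 0.0, 0.0, 0.885], [-0.405, 0.282, 0.001, 0.0, 0.0, 0.885], [-0.377, 0.318, 0.001, 0.0, 0.0, 0.885], [-0.346, 0.351, 0.001, 0.0, 0.0, 0.885], [-0.312, 0.382, 0.001, 0.0, 0.0, 0.885]]
[[-0.275, 0.409, 0.001, 0.0, 0.0, 0.885], [-0.236, 0.433, 0.001, 0.0, 0.0, 0.885], [-0.195, 0.453, 0.001, 0.0, 0.0, 0.885], [-0.152, 0.469, 0.001, 0.0, 0.0, 0.885], [-0.108, 0.481, 0.001, 0.0, 0.0, 0.885]]
max 0.885
```

>>> {"name": "apply_moves", "arguments": {"series": [[[-0.49,0.03,0,0,0,0.885],[-0.49,0.07,0,0,0,0.885],[-0.48,0.12,0,0,0,0.885],[-0.47,0.16,0,0,0,0.885],[-0.45,0.2,0,0,0,0.885]]], "claw": 0.3}}

```text
clock: 25.15
eef_pos: [558.3, -119.5, 170.7]
tool_rot: [-3.141, 0.0, 1.149]
force: [0.6, 0.2, -1.0]
width: 55.5
```

>>> {"name": "apply_moves", "arguments": {"series": [[[-0.43,0.24,0,0,0,0.885],[-0.4,0.28,0,0,0,0.885],[-0.38,0.32,0,0,0,0.885],[-0.35,0.35,0,0,0,0.885],[-0.31,0.38,0,0,0,0.885]]]}}

```text
clock: 25.78
eef_pos: [570.5, -241.6, 170.8]
tool_rot: [-3.142, -0.0, 0.686]
force: [0.0, -0.2, -0.6]
width: 55.4
```

>>> {"name": "apply_moves", "arguments": {"series": [[[-0.28,0.41,0,0,0,0.885],[-0.24,0.43,0,0,0,0.885],[-0.2,0.45,0,0,0,0.885],[-0.15,0.47,0,0,0,0.885],[-0.11,0.48,0,0,0,0.885]]]}}

```text
clock: 26.4
eef_pos: [582.1, -364.3, 170.7]
tool_rot: [-3.141, 0.0, 0.223]
force: [0.2, -0.6, -0.4]
width: 55.4
```

>>> {"name": "apply_moves", "arguments": {"series": [[[0,0,0,0,0,0],[0,0,0,0,0,0],[0,0,0,0,0,0],[0,0,0,0,0,0],[0,0,0,0,0,0]]]}}

```text
clock: 27.02
eef_pos: [582.3, -362.3, 170.9]
tool_rot: [-3.141, -0.0, 0.23]
force: [0.7, 0.1, 0.6]
width: 56.1
```

```bash
python3 - <<'E'
from h import *
g,a=look('c1',576.5,-338,.23); plan(*g,40,a,1)
E
```

```text
t27.0 tcp [ 582.3 -362.3  170.9] rot [-3.141 -0.     0.23 ] F [0.7 0.1 0.6] w56.1
L [ 5.76706e+02 -3.39495e+02  2.23000e-01] rms 1.28 px [262. 140.] [366. 239.]
grasp [ 604.4 -339.4] yaw 0.223
t27.1 tcp [ 582.2 -362.4  170.9] rot [-3.141 -0.     0.23 ] F [-0.1 -0.2  0.5] w55.4
turn deg -0.3 -> yaw 0.223
[[0.107, -0.07, 0.524, 0.0, 0.0, 0.012], [0.107, -0.07, 0.524, 0.0, 0.0, 0.012], [0.107, -0.07, 0.524, 0.0, 0.0, 0.012], [0.107, -0.07, 0.524, 0.0, 0.0, 0.012], [0.107, -0.07, 0.524, 0.0, 0.0, 0.012]]
max 0.524
```

View pics/c1.png

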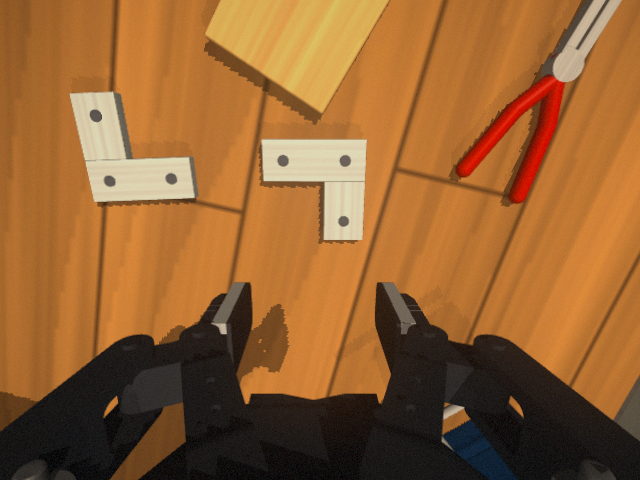

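The wrist view shows C (outer corner at 366,140, leg down to 342,240) matching the fit, and also B at (140,150).

>>> {"name": "apply_moves", "arguments": {"series": [[[0.18,-0.12,0.5,0,0,0.06],[0.18,-0.12,0.6,0,0,0],[0.18,-0.11,0.6,0,0,0],[0,0,0.6,0,0,0],[0,0,0.3,0,0,0]]]}}

```text
clock: 27.7
eef_pos: [603.7, -338.9, 39.0]
tool_rot: [-3.14, 0.002, 0.223]
force: [-0.1, -0.1, 0.1]
width: 55.7
```

>>> {"name": "apply_moves", "arguments": {"series": [[[0,0,0.4,0,0,0],[0,0,0.28,0,0,0],[0,0,0.1,0,0,0],[0,0,0,0,0,0],[0,0,0,0,0,0]]]}}

```text
clock: 28.32
eef_pos: [605.0, -340.1, 2.6]
tool_rot: [3.141, -0.001, 0.223]
force: [-0.9, -0.3, -0.5]
width: 55.5
```

>>> {"name": "apply_moves", "arguments": {"series": [[[0,0,0,0,0,0],[0,0,0,0,0,0],[0,0,0,0,0,0],[0,0,0,0,0,0],[0,0,0,0,0,0]]], "claw": -1}}

```text
clock: 28.95
eef_pos: [605.1, -340.0, 2.8]
tool_rot: [3.141, -0.001, 0.223]
force: [-0.4, 0.3, 6.2]
width: 34.1
```

```bash
cat >> h.py <<'E'
PAD=np.array([534.,-204.6])
def place(cyaw,z):
    """TCP for a corner gripped at its (27,-6), to sit centred on the pad; gripper yaw 1.243"""
    a=cyaw; return (*(PAD+np.array([[np.cos(a),-np.sin(a)],[np.sin(a),np.cos(a)]])@[27,-6]),z)
E
python3 - <<'E'
from h import *
st(); print(place(1.243,0),place(1.243+np.pi,0))
E
```

```text
t28.9 tcp [ 605.1 -340.     2.8] rot [ 3.141e+00 -1.000e-03  2.230e-01] F [-0.4  0.3  6.2] w34.1
(np.float64(548.3733766129841), np.float64(-180.969383318641), 0) (np.float64(519.6266233870159), np.float64(-228.23061668135898), 0)
```

>>> {"name": "apply_moves", "arguments": {"series": [[[0,0,-0.3,0,0,0],[0,0,-0.6,0,0,0],[0,0,-0.4,0,0,0],[0,0,0,0,0,0],[0,0,0,0,0,0]]]}}

```text
clock: 29.58
eef_pos: [603.9, -339.2, 66.0]
tool_rot: [-3.14, 0.001, 0.223]
force: [0.6, -0.5, -2.6]
width: 34.4
```

```bash
python3 - <<'E'
from h import *
plan(549,-181.2,60,1.243,2)
E
```

```text
t29.6 tcp [ 603.9 -339.2   66. ] rot [-3.14e+00  1.00e-03  2.23e-01] F [ 0.6 -0.5 -2.6] w34.4
turn deg 58.5 -> yaw 1.243
[[-0.037, -0.332, 0.012, 0.0, 0.0, -0.974], [-0.003, -0.334, 0.012, 0.0, 0.0, -0.974], [0.031, -0.333, 0.012, 0.0, 0.0, -0.974], [0.065, -0.328, 0.012, 0.0, 0.0, -0.974], [0.098, -0.32, 0.012, 0.0, 0.0, -0.974]]
[[0.13, -0.308, 0.012, 0.0, 0.0, -0.974], [0.16, -0.293, 0.012, 0.0, 0.0, -0.974], [0.19, -0.276, 0.012, 0.0, 0.0, -0.974], [0.217, -0.255, 0.012, 0.0, 0.0, -0.974], [0.241, -0.231, 0.012, 0.0, 0.0, -0.974]]
max 0.974
```

>>> {"name": "apply_moves", "arguments": {"series": [[[-0.04,-0.33,0,0,0,-0.97],[0,-0.33,0,0,0,-0.97],[0.03,-0.33,0,0,0,-0.97],[0.06,-0.33,0,0,0,-0.97],[0.1,-0.32,0,0,0,-0.97]]]}}

```text
clock: 30.2
eef_pos: [575.9, -260.2, 65.4]
tool_rot: [-3.139, 0.001, 0.734]
force: [0.5, 0.8, -1.7]
width: 34.0
```

>>> {"name": "apply_moves", "arguments": {"series": [[[0.13,-0.31,0,0,0,-0.98],[0.16,-0.29,0,0,0,-0.98],[0.19,-0.28,0,0,0,-0.98],[0.22,-0.26,0,0,0,-0.98],[0.24,-0.23,0,0,0,-0.97]]]}}

```text
clock: 30.82
eef_pos: [548.4, -181.0, 65.6]
tool_rot: [-3.139, -0.0, 1.246]
force: [0.5, 1.3, -1.1]
width: 33.8
```

>>> {"name": "apply_moves", "arguments": {"series": [[[0,0,0,0,0,0],[0,0,0,0,0,0],[0,0,0,0,0,0],[0,0,0,0,0,0],[0,0,0,0,0,0]]]}}

```text
clock: 31.45
eef_pos: [549.5, -182.1, 66.8]
tool_rot: [3.142, 0.0, 1.242]
force: [1.4, -0.7, -2.3]
width: 34.2
```

```bash
python3 - <<'E'
from h import *
z=viewer and ctrl.read_state()['eef_pos'][2]
try: look('c2',534,-204,1.243,z-2.8+12)
except Exception as e: print(e)
plan(549,-181.2,18.5,1.243,1)
E
```

```text
t31.4 tcp [ 549.5 -182.1   66.8] rot [3.142 0.    1.242] F [ 1.4 -0.7 -2.3] w34.2
L [ 534.114 -206.316    2.799] rms 4.89 px [131. 186.] [357. 279.]
grasp [ 510.7 -191.6] yaw 2.799
t31.5 tcp [ 549.6 -182.    66.8] rot [3.141 0.    1.242] F [ 0.1  0.4 -2.7] w34.2
turn deg 0.0 -> yaw 1.243
[[0.002, -0.003, 0.193, 0.0, 0.0, -0.001], [0.002, -0.003, 0.193, 0.0, 0.0, -0.001], [0.002, -0.003, 0.193, 0.0, 0.0, -0.001], [0.002, -0.003, 0.193, 0.0, 0.0, -0.001], [0.002, -0.003, 0.193, 0.0, 0.0, -0.001]]
max 0.193
```

View pics/c2.png

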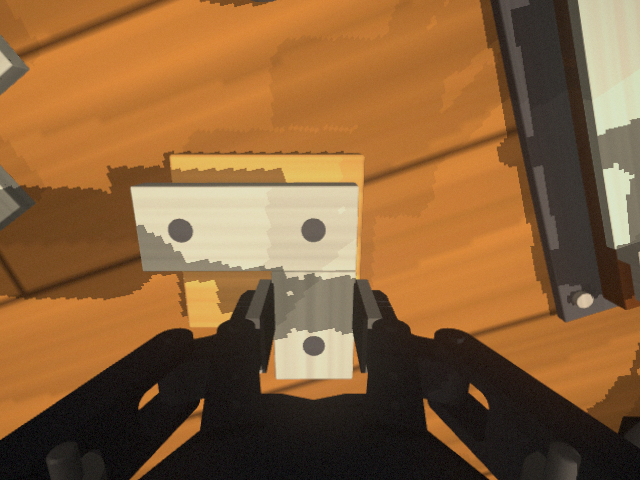

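The corner is held straight above the pad: its outer edge runs (131,187)–(357,185) and the pad's near edge (170,155)–(363,154). I'll compare the two.

```bash
python3 - <<'E'
from h import *
ci=wci([549.5,-182.1,66.8],[3.142,0,1.242])
P=back([(170,155),(363,154)],ci,15); C=back([(131,187),(357,185),(275,378),(352,378)],ci,76)
ux=np.array([np.cos(1.243),np.sin(1.243)]); uy=np.array([ux[1],-ux[0]])
print('pad edge',P.round(1),np.linalg.norm(P[1]-P[0]),'centre',(P.mean(0)+55*uy).round(1), np.arctan2(*(P[1]-P[0])[::-1]))
print('corner',C.round(1),np.linalg.norm(C[1]-C[0]),'centre',(C[:2].mean(0)+45*uy).round(1),np.arctan2(*(C[1]-C[0])[::-1]))
E
```

```text
pad edge [[ 466.5 -238. ]
 [ 500.6 -136.6]] 107.02319729730753 centre [ 535.6 -205. ] 1.2468570682765334
corner [[ 477.8 -233. ]
 [ 505.5 -149.4]
 [ 578.6 -211.2]
 [ 590.2 -177.5]] 88.05011024439914 centre [ 534.3 -205.7] 1.2505274056804503
```

>>> {"name": "apply_moves", "arguments": {"series": [[[0.017,-0.006,0.3,0,0,0],[0,0,0.35,0,0,0],[0,0,0.22,0,0,0],[0,0,0.06,0,0,0],[0,0,0.04,0,0,0]]]}}

```text
clock: 32.12
eef_pos: [549.6, -181.0, 18.0]
tool_rot: [-3.141, 0.0, 1.243]
force: [-0.2, 1.0, -1.7]
width: 34.3
```

>>> {"name": "apply_moves", "arguments": {"series": [[[0,0,0.02,0,0,0],[0,0,0,0,0,0],[0,0,0,0,0,0],[0,0,0,0,0,0],[0,0,0,0,0,0]]]}}

```text
clock: 32.75
eef_pos: [549.6, -181.0, 17.8]
tool_rot: [3.141, -0.0, 1.243]
force: [-1.6, 1.4, 5.9]
width: 34.1
```

Contact with the pad. Releasing, lifting, and heading for B.

>>> {"name": "apply_moves", "arguments": {"series": [[[0,0,0,0,0,0],[0,0,0,0,0,0],[0,0,-0.1,0,0,0],[0,0,-0.6,0,0,0],[0,0,-0.9,0,0,0]]], "claw": 0.3}}

```text
clock: 33.38
eef_pos: [548.6, -180.6, 97.2]
tool_rot: [-3.139, 0.0, 1.243]
force: [0.9, 0.4, 0.6]
width: 55.5
```

>>> {"name": "apply_moves", "arguments": {"series": [[[0,0,-0.9,0,0,0],[0,0,-0.7,0,0,0],[0,0,0,0,0,0],[0,0,0,0,0,0],[0,0,0,0,0,0]]]}}

```text
clock: 34.0
eef_pos: [548.6, -180.7, 176.0]
tool_rot: [-3.139, 0.0, 1.243]
force: [0.3, 0.8, -0.1]
width: 55.8
```

```bash
python3 - <<'E'
from h import *
look('c3',534.5,-204.7,1.243,27)
im=cv2.imread('pics/c3.png'); ci=viewer.camera_info('top'); t=viewer.get_image('top'); cv2.imwrite('pics/top1.png',t)
for c in contours(bright(t),150):
    q,e=fit(back(c,ci,12),L,np.arange(4)*np.pi/2+.4)
    if e<3: print('corner',q.round(2),e.round(2))
plan(428,-364,170,.27,2)
E
```

```text
t34.0 tcp [ 548.6 -180.7  176. ] rot [-3.139  0.     1.243] F [ 0.3  0.8 -0.1] w55.8
L [ 534.348 -204.528    1.244] rms 0.95 px [229. 162.] [334. 261.]
grasp [ 548.7 -180.9] yaw 1.244
corner [413.93 351.91   2.07] 1.79
corner [587.83 338.1    4.13] 1.74
t34.1 tcp [ 548.9 -180.7  176.2] rot [-3.139  0.     1.243] F [ 1.2  0.1 -0. ] w55.6
turn deg -55.7 -> yaw 0.270
[[-0.425, -0.111, 0.012, 0.0, 0.0, 0.929], [-0.434, -0.069, 0.012, 0.0, 0.0, 0.929], [-0.438, -0.027, 0.012, 0.0, 0.0, 0.929], [-0.439, 0.016, 0.012, 0.0, 0.0, 0.929], [-0.435, 0.059, 0.012, 0.0, 0.0, 0.929]]
[[-0.427, 0.101, 0.012, 0.0, 0.0, 0.929], [-0.416, 0.142, 0.012, 0.0, 0.0, 0.929], [-0.4, 0.181, 0.012, 0.0, 0.0, 0.929], [-0.38, 0.219, 0.012, 0.0, 0.0, 0.929], [-0.357, 0.255, 0.012, 0.0, 0.0, 0.929]]
max 0.929
```

>>> {"name": "apply_moves", "arguments": {"series": [[[-0.43,-0.11,0.01,0,0,0.93],[-0.43,-0.07,0.01,0,0,0.93],[-0.44,-0.03,0.01,0,0,0.93],[-0.44,0.02,0.01,0,0,0.93],[-0.43,0.06,0.01,0,0,0.93]]]}}

```text
clock: 34.72
eef_pos: [488.5, -273.0, 174.1]
tool_rot: [-3.14, 0.001, 0.753]
force: [-0.0, 1.4, 0.8]
width: 55.8
```

>>> {"name": "apply_moves", "arguments": {"series": [[[-0.43,0.1,0.01,0,0,0.93],[-0.42,0.14,0.01,0,0,0.93],[-0.4,0.18,0.01,0,0,0.93],[-0.38,0.22,0.01,0,0,0.93],[-0.36,0.25,0.01,0,0,0.93]]]}}

```text
clock: 35.35
eef_pos: [427.3, -365.3, 172.3]
tool_rot: [3.142, -0.0, 0.263]
force: [-0.1, -0.4, 0.6]
width: 55.7
```

>>> {"name": "apply_moves", "arguments": {"series": [[[0,0,0,0,0,0],[0,0,0,0,0,0],[0,0,0,0,0,0],[0,0,0,0,0,0],[0,0,0,0,0,0]]]}}

```text
clock: 35.98
eef_pos: [428.4, -363.7, 172.3]
tool_rot: [-3.141, -0.0, 0.27]
force: [0.9, -0.2, -0.6]
width: 55.3
```

```bash
python3 - <<'E'
from h import *
g,a=look('c4',418.5,-337,3.41); plan(*g,2.5,a,1)
E
```

```text
t36.0 tcp [ 428.4 -363.7  172.3] rot [-3.141 -0.     0.27 ] F [ 0.9 -0.2 -0.6] w55.3
L [ 419.361 -337.242    3.389] rms 4.23 px [262. 198.] [360. 234.]
grasp [ 391.7 -338. ] yaw 3.389
t36.0 tcp [ 428.3 -363.9  172.3] rot [-3.142 -0.     0.269] F [0.1 0.1 1.5] w55.3
turn deg -1.3 -> yaw 0.248
[[-0.114, -0.139, 0.679, 0.0, 0.0, 0.042], [-0.114, -0.138, 0.679, 0.0, 0.0, 0.042], [-0.115, -0.138, 0.679, 0.0, 0.0, 0.042], [-0.115, -0.137, 0.679, 0.0, 0.0, 0.042], [-0.116, -0.137, 0.679, 0.0, 0.0, 0.042]]
max 0.679
```

```bash
python3 - <<'E'
from h import *
im=cv2.imread('pics/c4.png'); ci=wci([428.4,-363.7,172.3],[-3.141,0,.27]); h=cv2.cvtColor(im,cv2.COLOR_BGR2HSV)
print(h[215,310],h[175,280],h[175,345],h[150,275])
for T in(90,130):
    m=((h[...,1]<75)&(h[...,2]>T)).astype(np.uint8); m[270:]=0
    for c in contours(m,1200): 
        q,e=fit(back(c,ci,12),L,np.arange(4)*np.pi/2+.25); print(T,c.min(0),c.max(0),q.round(3),e.round(2))
E
```

```text
[ 21  54 222] [ 24  51 224] [ 15 183 192] [ 25  44 225]
90 [259. 135.] [360. 235.] [ 418.773 -337.099    3.415] 0.76
90 [417.   0.] [588. 106.] [ 537.828 -203.457    1.24 ] 3.61
130 [259. 135.] [360. 235.] [ 418.773 -337.099    3.415] 0.76
130 [420.   0.] [588. 105.] [ 539.451 -200.114    1.246] 5.07
```

>>> {"name": "apply_moves", "arguments": {"series": [[[-0.2,-0.23,0.5,0,0,-0.03],[-0.2,-0.23,0.6,0,0,0],[-0.18,-0.23,0.6,0,0,0],[0,0,0.6,0,0,0],[0,0,0.3,0,0,0]]]}}

```text
clock: 36.65
eef_pos: [390.5, -338.2, 41.1]
tool_rot: [-3.14, 0.001, 0.272]
force: [-0.1, 0.0, -0.0]
width: 55.3
```

>>> {"name": "apply_moves", "arguments": {"series": [[[0,0,0.4,0,0,0],[0,0,0.29,0,0,0],[0,0,0.1,0,0,0],[0,0,0,0,0,0],[0,0,0,0,0,0]]]}}

```text
clock: 37.28
eef_pos: [391.3, -338.9, 3.4]
tool_rot: [3.141, -0.001, 0.272]
force: [0.5, -0.0, -0.2]
width: 55.8
```

>>> {"name": "apply_moves", "arguments": {"series": [[[0,0,0,0,0,0],[0,0,0,0,0,0],[0,0,0,0,0,0],[0,0,0,0,0,0],[0,0,0,0,0,0]]], "claw": -1}}

```text
clock: 37.9
eef_pos: [391.3, -338.9, 3.7]
tool_rot: [3.141, -0.001, 0.272]
force: [-0.0, 1.2, 5.6]
width: 34.0
```

>>> {"name": "apply_moves", "arguments": {"series": [[[0,0,-0.3,0,0,0],[0,0,-0.6,0,0,0],[0,0,-0.6,0,0,0],[0,0,0,0,0,0],[0,0,0,0,0,0]]]}}

```text
clock: 38.52
eef_pos: [390.7, -338.2, 77.7]
tool_rot: [-3.141, 0.0, 0.272]
force: [-1.1, 0.4, -1.0]
width: 34.1
```

```bash
sed -i 's/h\[...,1\]<60)&(h\[...,2\]>170/h[...,1]<75)\&(h[...,2]>120/' h.py; python3 - <<'E'
from h import *
plan(519.6,-228.2,72,1.243,2)
E
```

```text
t38.5 tcp [ 390.7 -338.2   77.7] rot [-3.141  0.     0.272] F [-1.1  0.4 -1. ] w34.1
turn deg 55.6 -> yaw 1.243
[[0.307, -0.143, 0.011, 0.0, 0.0, -0.927], [0.32, -0.112, 0.011, 0.0, 0.0, -0.927], [0.329, -0.081, 0.011, 0.0, 0.0, -0.927], [0.335, -0.048, 0.011, 0.0, 0.0, -0.927], [0.339, -0.015, 0.011, 0.0, 0.0, -0.927]]
[[0.338, 0.017, 0.011, 0.0, 0.0, -0.927], [0.335, 0.05, 0.011, 0.0, 0.0, -0.927], [0.329, 0.082, 0.011, 0.0, 0.0, -0.927], [0.319, 0.114, 0.011, 0.0, 0.0, -0.927], [0.307, 0.144, 0.011, 0.0, 0.0, -0.927]]
max 0.927
```

>>> {"name": "apply_moves", "arguments": {"series": [[[0.31,-0.14,0,0,0,-0.93],[0.32,-0.11,0,0,0,-0.93],[0.33,-0.08,0,0,0,-0.93],[0.34,-0.05,0,0,0,-0.93],[0.34,-0.02,0,0,0,-0.93]]]}}

```text
clock: 39.15
eef_pos: [456.7, -282.2, 77.7]
tool_rot: [-3.141, -0.0, 0.766]
force: [-0.2, 0.3, -2.2]
width: 34.0
```

>>> {"name": "apply_moves", "arguments": {"series": [[[0.34,0.02,0,0,0,-0.93],[0.34,0.05,0,0,0,-0.93],[0.33,0.08,0,0,0,-0.93],[0.32,0.11,0,0,0,-0.93],[0.31,0.14,0,0,0,-0.93]]]}}

```text
clock: 39.78
eef_pos: [520.8, -226.5, 77.7]
tool_rot: [-3.142, 0.0, 1.253]
force: [0.0, 0.3, -1.9]
width: 33.9
```

>>> {"name": "apply_moves", "arguments": {"series": [[[0,0,0,0,0,0],[0,0,0,0,0,0],[0,0,0,0,0,0],[0,0,0,0,0,0],[0,0,0,0,0,0]]]}}

```text
clock: 40.4
eef_pos: [519.8, -227.9, 77.8]
tool_rot: [-3.142, 0.0, 1.245]
force: [1.0, -0.4, -2.0]
width: 33.9
```

```bash
python3 - <<'E'
from h import *
cv2.imwrite('pics/c5.png',viewer.get_image('wrist'))
plan(520.3,-228.3,31,1.243,1)
E
```

```text
t40.5 tcp [ 519.9 -227.8   77.8] rot [3.142 0.    1.245] F [-0.3 -0.3 -1.7] w34.4
turn deg -0.1 -> yaw 1.243
[[-0.001, 0.002, 0.187, 0.0, 0.0, 0.005], [-0.001, 0.002, 0.187, 0.0, 0.0, 0.005], [-0.001, 0.002, 0.187, 0.0, 0.0, 0.005], [-0.001, 0.002, 0.187, 0.0, 0.0, 0.005], [-0.001, 0.002, 0.187, 0.0, 0.0, 0.005]]
max 0.187
```

View pics/c5.png

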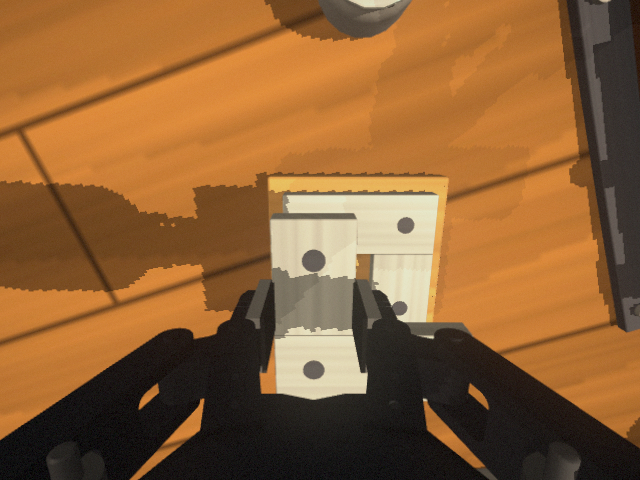

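The corner is held level and half-turned above the first one. Lowering it.

>>> {"name": "apply_moves", "arguments": {"series": [[[-0.006,0.012,0.3,0,0,0.01],[0,0,0.35,0,0,0.01],[0,0,0.2,0,0,0],[0,0,0.06,0,0,0],[0,0,0.03,0,0,0]]]}}

```text
clock: 41.08
eef_pos: [519.7, -227.8, 30.7]
tool_rot: [-3.14, -0.0, 1.244]
force: [-2.8, 0.4, 7.7]
width: 33.6
```

>>> {"name": "apply_moves", "arguments": {"series": [[[0,0,0.01,0,0,0],[0,0,0,0,0,0],[0,0,0,0,0,0],[0,0,0,0,0,0],[0,0,0,0,0,0]]]}}

```text
clock: 41.7
eef_pos: [520.3, -228.0, 30.7]
tool_rot: [-3.141, -0.0, 1.244]
force: [-4.0, 1.9, 6.5]
width: 34.0
```

>>> {"name": "apply_moves", "arguments": {"series": [[[0,0,0,0,0,0],[0,0,0,0,0,0],[0,0,-0.1,0,0,0],[0,0,-0.6,0,0,0],[0,0,-0.9,0,0,0]]], "claw": 0.3}}

```text
clock: 42.32
eef_pos: [519.8, -227.8, 110.3]
tool_rot: [-3.139, -0.0, 1.244]
force: [-0.1, -0.0, 0.1]
width: 55.8
```

>>> {"name": "apply_moves", "arguments": {"series": [[[0,0,-0.9,0,0,0],[0,0,-0.6,0,0,0],[0,0,0,0,0,0],[0,0,0,0,0,0],[0,0,0,0,0,0]]]}}

```text
clock: 42.95
eef_pos: [519.6, -227.8, 184.0]
tool_rot: [-3.139, -0.0, 1.244]
force: [0.2, 0.4, -1.3]
width: 55.7
```

```bash
python3 - <<'E'
from h import *
s=st(); im=viewer.get_image('wrist'); cv2.imwrite('pics/c6.png',im); ci=wci(s['eef_pos'],s['tool_rot'])
# upper L's and lower L's outline together: the 90 x 90 square, seen through its own layer heights
h=cv2.cvtColor(im,cv2.COLOR_BGR2HSV); m=bright(im); m[300:]=0
for c in contours(m,1200): print(c.min(0),c.max(0),fit(back(c,ci,39),rect(90,90),[1.24]),fit(back(c,ci,39),L,[1.24+3.14]))
plan(436,364,180,2.07,3)
E
```

```text
t43.0 tcp [ 519.6 -227.8  184. ] rot [-3.139 -0.     1.244] F [ 0.2  0.4 -1.3] w55.7
[586. 175.] [632. 239.] (array([590.95589825, -29.50770869,  41.55313547]), np.float64(9.6498511863614)) (array([553.15414104,   6.58159756,   4.11211097]), np.float64(6.856064447402575))
[293. 175.] [395. 276.] (array([ 533.0175343 , -207.0608303 ,    1.25837215]), np.float64(14.561371811404193)) (array([ 534.25296783, -203.29608441,    4.37907993]), np.float64(13.269588783193464))
[529.  42.] [621. 222.] (array([511.32534382,  -8.25400681,   0.5872129 ]), np.float64(11.116824899900543)) (array([516.89580244,   3.21009082,   3.70129665]), np.float64(11.478121072222109))
[316.   0.] [382.  65.] (array([ 386.57984812, -152.95002593,   -3.62604549]), np.float64(24.09773559716763)) (array([ 397.67742885, -158.5443386 ,    5.14904396]), np.float64(12.23178312114522))
t43.0 tcp [ 519.7 -227.8  184. ] rot [-3.139 -0.     1.244] F [-0.8 -0.4 -0.6] w55.5
turn deg 47.3 -> yaw 2.070
[[0.711, -0.359, 0.005, 0.0, 0.0, -0.526], [0.73, -0.319, 0.005, 0.0, 0.0, -0.526], [0.747, -0.279, 0.005, 0.0, 0.0, -0.526], [0.761, -0.237, 0.005, 0.0, 0.0, -0.526], [0.773, -0.195, 0.005, 0.0, 0.0, -0.526]]
[[0.782, -0.152, 0.005, 0.0, 0.0, -0.526], [0.789, -0.109, 0.005, 0.0, 0.0, -0.526], [0.794, -0.065, 0.005, 0.0, 0.0, -0.526], [0.797, -0.021, 0.005, 0.0, 0.0, -0.526], [0.797, 0.022, 0.005, 0.0, 0.0, -0.526]]
[[0.794, 0.066, 0.005, 0.0, 0.0, -0.526], [0.789, 0.11, 0.005, 0.0, 0.0, -0.526], [0.782, 0.153, 0.005, 0.0, 0.0, -0.526], [0.772, 0.196, 0.005, 0.0, 0.0, -0.526], [0.761, 0.238, 0.005, 0.0, 0.0, -0.526]]
max 0.797
```

>>> {"name": "apply_moves", "arguments": {"series": [[[0.71,-0.36,0,0,0,-0.53],[0.73,-0.32,0,0,0,-0.53],[0.75,-0.28,0,0,0,-0.53],[0.76,-0.24,0,0,0,-0.53],[0.77,-0.2,0,0,0,-0.53]]]}}

```text
clock: 43.62
eef_pos: [491.3, -29.6, 184.6]
tool_rot: [-3.14, -0.0, 1.523]
force: [0.9, -0.3, 0.4]
width: 55.8
```

>>> {"name": "apply_moves", "arguments": {"series": [[[0.78,-0.15,0,0,0,-0.53],[0.79,-0.11,0,0,0,-0.53],[0.79,-0.07,0,0,0,-0.53],[0.8,-0.02,0,0,0,-0.53],[0.8,0.02,0,0,0,-0.53]]]}}

```text
clock: 44.25
eef_pos: [462.6, 167.5, 184.6]
tool_rot: [-3.14, 0.0, 1.801]
force: [0.9, 0.4, 0.1]
width: 55.2
```

>>> {"name": "apply_moves", "arguments": {"series": [[[0.79,0.07,0,0,0,-0.53],[0.79,0.11,0,0,0,-0.52],[0.78,0.15,0,0,0,-0.52],[0.77,0.2,0,0,0,-0.52],[0.76,0.24,0,0,0,-0.52]]]}}

```text
clock: 44.88
eef_pos: [434.3, 364.2, 184.4]
tool_rot: [-3.14, 0.0, 2.074]
force: [1.0, 1.2, 0.2]
width: 55.4
```

>>> {"name": "apply_moves", "arguments": {"series": [[[0,0,0,0,0,0],[0,0,0,0,0,0],[0,0,0,0,0,0],[0,0,0,0,0,0],[0,0,0,0,0,0]]]}}

```text
clock: 45.5
eef_pos: [435.2, 362.6, 185.4]
tool_rot: [3.141, 0.0, 2.071]
force: [0.0, -0.0, 0.8]
width: 55.1
```

```bash
python3 - <<'E'
from h import *
g,a=look('c7',414,352,2.07); plan(*g,3,a,1)
E
```

```text
t45.5 tcp [435.2 362.6 185.4] rot [3.141 0.    2.071] F [ 0.  -0.   0.8] w55.1
L [414.996 351.779   2.056] rms 0.7 px [265. 139.] [364. 236.]
grasp [407.7 378.5] yaw 2.056
t45.5 tcp [435.1 362.8 185.4] rot [3.141 0.    2.071] F [-0.  -0.1  0.2] w55.4
turn deg -0.9 -> yaw 2.056
[[0.108, -0.066, 0.73, 0.0, 0.0, 0.03], [0.107, -0.066, 0.73, 0.0, 0.0, 0.03], [0.107, -0.067, 0.73, 0.0, 0.0, 0.03], [0.107, -0.067, 0.73, 0.0, 0.0, 0.03], [0.107, -0.067, 0.73, 0.0, 0.0, 0.03]]
max 0.73
```

>>> {"name": "apply_moves", "arguments": {"series": [[[0.18,-0.11,0.6,0,0,0.05],[0.18,-0.11,0.7,0,0,0.05],[0.18,-0.11,0.7,0,0,0.05],[0,0,0.6,0,0,0],[0,0,0.3,0,0,0]]]}}

```text
clock: 46.18
eef_pos: [407.0, 378.5, 38.9]
tool_rot: [-3.14, 0.001, 2.057]
force: [-0.2, 0.7, -0.3]
width: 55.2
```

>>> {"name": "apply_moves", "arguments": {"series": [[[0,0,0.4,0,0,0],[0,0,0.25,0,0,0],[0,0,0.1,0,0,0],[0,0,0,0,0,0],[0,0,0,0,0,0]]]}}

```text
clock: 46.8
eef_pos: [407.9, 379.5, 3.5]
tool_rot: [3.14, -0.0, 2.056]
force: [0.7, -0.4, -0.5]
width: 55.4
```

>>> {"name": "apply_moves", "arguments": {"series": [[[0,0,0,0,0,0],[0,0,0,0,0,0],[0,0,0,0,0,0],[0,0,0,0,0,0],[0,0,0,0,0,0]]], "claw": -1}}

```text
clock: 47.42
eef_pos: [407.9, 379.3, 3.7]
tool_rot: [3.141, -0.0, 2.056]
force: [-0.1, -0.8, 5.3]
width: 33.6
```

>>> {"name": "apply_moves", "arguments": {"series": [[[0,0,-0.3,0,0,0],[0,0,-0.7,0,0,0],[0,0,-0.8,0,0,0],[0,0,-0.6,0,0,0],[0,0,0,0,0,0]]]}}

```text
clock: 48.05
eef_pos: [408.8, 380.4, 125.8]
tool_rot: [3.136, -0.002, 2.056]
force: [-0.1, 0.5, -2.3]
width: 34.1
```

```bash
python3 - <<'E'
from h import *
plan(548.7,-180.9,120,1.243,3)
E
```

```text
t48.0 tcp [408.8 380.4 125.8] rot [ 3.136e+00 -2.000e-03  2.056e+00] F [-0.1  0.5 -2.3] w34.1
turn deg -46.6 -> yaw 1.243
[[-0.749, -0.184, 0.008, 0.0, 0.0, 0.518], [-0.758, -0.143, 0.008, 0.0, 0.0, 0.518], [-0.764, -0.102, 0.008, 0.0, 0.0, 0.518], [-0.769, -0.06, 0.008, 0.0, 0.0, 0.518], [-0.771, -0.019, 0.008, 0.0, 0.0, 0.518]]
[[-0.771, 0.023, 0.008, 0.0, 0.0, 0.518], [-0.769, 0.065, 0.008, 0.0, 0.0, 0.518], [-0.764, 0.106, 0.008, 0.0, 0.0, 0.518], [-0.757, 0.148, 0.008, 0.0, 0.0, 0.518], [-0.748, 0.188, 0.008, 0.0, 0.0, 0.518]]
[[-0.737, 0.229, 0.008, 0.0, 0.0, 0.518], [-0.723, 0.268, 0.008, 0.0, 0.0, 0.518], [-0.708, 0.307, 0.008, 0.0, 0.0, 0.518], [-0.69, 0.345, 0.008, 0.0, 0.0, 0.518], [-0.67, 0.382, 0.008, 0.0, 0.0, 0.518]]
max 0.771
```

>>> {"name": "apply_moves", "arguments": {"series": [[[-0.75,-0.18,0,0,0,0.52],[-0.76,-0.14,0,0,0,0.52],[-0.76,-0.1,0,0,0,0.52],[-0.77,-0.06,0,0,0,0.52],[-0.77,-0.02,0,0,0,0.52]]]}}

```text
clock: 48.68
eef_pos: [454.0, 190.6, 122.0]
tool_rot: [-3.14, 0.0, 1.782]
force: [1.1, -0.4, -1.5]
width: 33.9
```

>>> {"name": "apply_moves", "arguments": {"series": [[[-0.77,0.02,0,0,0,0.52],[-0.77,0.07,0,0,0,0.52],[-0.76,0.11,0,0,0,0.52],[-0.76,0.15,0,0,0,0.52],[-0.75,0.19,0,0,0,0.52]]]}}

```text
clock: 49.3
eef_pos: [500.7, 3.7, 122.0]
tool_rot: [-3.14, 0.0, 1.51]
force: [0.0, -0.4, -2.6]
width: 33.7
```

>>> {"name": "apply_moves", "arguments": {"series": [[[-0.74,0.23,0,0,0,0.52],[-0.72,0.27,0,0,0,0.52],[-0.71,0.31,0,0,0,0.52],[-0.69,0.34,0,0,0,0.51],[-0.67,0.38,0,0,0,0.51]]]}}

```text
clock: 49.92
eef_pos: [546.7, -183.2, 121.7]
tool_rot: [-3.139, -0.0, 1.24]
force: [0.4, -0.2, -2.1]
width: 34.1
```

>>> {"name": "apply_moves", "arguments": {"series": [[[0,0,0.4,0,0,0],[0,0,0.2,0,0,0],[0,0,0,0,0,0],[0,0,0,0,0,0],[0,0,0,0,0,0]]]}}

```text
clock: 50.55
eef_pos: [547.9, -182.0, 93.4]
tool_rot: [3.141, -0.0, 1.242]
force: [0.2, 0.3, -2.3]
width: 33.8
```

```bash
python3 - <<'E'
from h import *
s=st(); im=viewer.get_image('wrist'); cv2.imwrite('pics/c8.png',im)
plan(549.2,-181.05,43.2,1.244,1)
E
```

```text
t50.5 tcp [ 547.9 -182.    93.4] rot [ 3.141 -0.     1.242] F [ 0.2  0.3 -2.3] w33.8
t50.6 tcp [ 547.9 -182.1   93.4] rot [ 3.141 -0.     1.242] F [-0.2  0.6 -1. ] w34.0
turn deg 0.1 -> yaw 1.244
[[0.006, 0.004, 0.201, 0.0, 0.0, -0.003], [0.006, 0.004, 0.201, 0.0, 0.0, -0.003], [0.006, 0.004, 0.201, 0.0, 0.0, -0.003], [0.006, 0.004, 0.201, 0.0, 0.0, -0.003], [0.006, 0.004, 0.201, 0.0, 0.0, -0.003]]
max 0.201
```

View pics/c8.png

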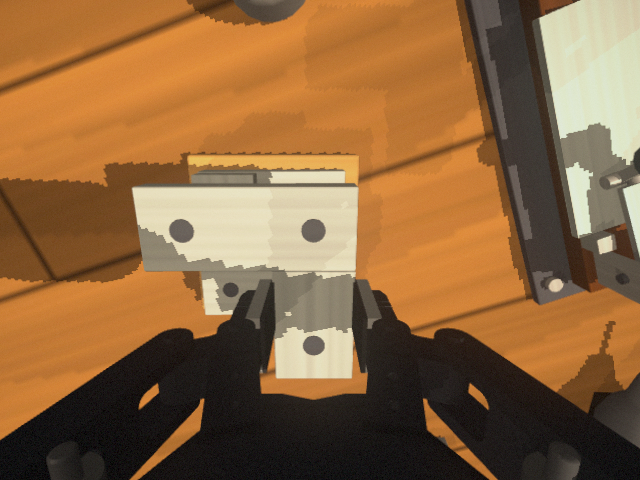

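The third corner is held straight over the two-layer pile. Lowering it.

>>> {"name": "apply_moves", "arguments": {"series": [[[0.015,0.01,0.3,0,0,-0.01],[0.015,0.01,0.35,0,0,-0.01],[0,0,0.25,0,0,0],[0,0,0.06,0,0,0],[0,0,0.03,0,0,0]]]}}

```text
clock: 51.22
eef_pos: [548.9, -181.2, 42.9]
tool_rot: [-3.141, 0.0, 1.244]
force: [0.3, 1.1, -2.0]
width: 33.5
```

>>> {"name": "apply_moves", "arguments": {"series": [[[0,0,0.02,0,0,0],[0,0,0,0,0,0],[0,0,0,0,0,0],[0,0,0,0,0,0],[0,0,0,0,0,0]]]}}

```text
clock: 51.85
eef_pos: [549.1, -181.2, 42.7]
tool_rot: [3.141, 0.0, 1.244]
force: [-1.0, 0.2, 4.5]
width: 34.0
```

>>> {"name": "apply_moves", "arguments": {"series": [[[0,0,0,0,0,0],[0,0,0,0,0,0],[0,0,-0.1,0,0,0],[0,0,-0.6,0,0,0],[0,0,-0.9,0,0,0]]], "claw": 0.3}}

```text
clock: 52.48
eef_pos: [547.9, -180.9, 122.2]
tool_rot: [-3.139, 0.0, 1.244]
force: [0.2, -0.1, 0.9]
width: 55.5
```

>>> {"name": "apply_moves", "arguments": {"series": [[[0,0,-0.9,0,0,0],[0,0,-0.4,0,0,0],[0,0,0,0,0,0],[0,0,0,0,0,0],[0,0,0,0,0,0]]]}}

```text
clock: 53.1
eef_pos: [548.0, -180.9, 185.9]
tool_rot: [-3.139, 0.0, 1.244]
force: [-1.0, 0.1, -0.1]
width: 55.2
```

```bash
python3 - <<'E'
from h import *
s=st(); im=viewer.get_image('wrist'); cv2.imwrite('pics/c9.png',im)
im2=viewer.get_image('top'); cv2.imwrite('pics/top2.png',im2); ci=viewer.camera_info('top')
for c in contours(bright(im2),150):
    q,e=fit(back(c,ci,12),L,np.arange(4)*np.pi/2+.4)
    if e<3.5: print('corner',q.round(2),e.round(2))
plan(609,324,180,.988,3)
E
```

```text
t53.1 tcp [ 548.  -180.9  185.9] rot [-3.139  0.     1.244] F [-1.   0.1 -0.1] w55.2
corner [587.77 337.62   4.13] 1.14
t53.2 tcp [ 548.3 -181.   186.2] rot [-3.14  -0.     1.244] F [ 0.5  0.  -0.4] w55.4
turn deg -14.7 -> yaw 0.988
[[0.664, -0.14, 0.008, 0.0, 0.0, 0.163], [0.661, -0.151, 0.008, 0.0, 0.0, 0.163], [0.658, -0.162, 0.008, 0.0, 0.0, 0.163], [0.656, -0.173, 0.008, 0.0, 0.0, 0.163], [0.653, -0.185, 0.008, 0.0, 0.0, 0.163]]
[[0.649, -0.196, 0.008, 0.0, 0.0, 0.163], [0.646, -0.207, 0.008, 0.0, 0.0, 0.163], [0.642, -0.218, 0.008, 0.0, 0.0, 0.163], [0.638, -0.229, 0.008, 0.0, 0.0, 0.163], [0.634, -0.239, 0.008, 0.0, 0.0, 0.163]]
[[0.63, -0.25, 0.008, 0.0, 0.0, 0.163], [0.626, -0.261, 0.008, 0.0, 0.0, 0.163], [0.621, -0.272, 0.008, 0.0, 0.0, 0.163], [0.617, -0.282, 0.008, 0.0, 0.0, 0.163], [0.612, -0.293, 0.008, 0.0, 0.0, 0.163]]
max 0.664
```

>>> {"name": "apply_moves", "arguments": {"series": [[[0.66,-0.14,0,0,0,0.16],[0.66,-0.15,0,0,0,0.16],[0.66,-0.16,0,0,0,0.16],[0.66,-0.17,0,0,0,0.16],[0.65,-0.18,0,0,0,0.16]]]}}

```text
clock: 53.82
eef_pos: [569.4, -12.0, 186.7]
tool_rot: [-3.141, 0.0, 1.159]
force: [-0.2, -0.1, -1.0]
width: 55.4
```

>>> {"name": "apply_moves", "arguments": {"series": [[[0.65,-0.2,0,0,0,0.16],[0.65,-0.21,0,0,0,0.16],[0.64,-0.22,0,0,0,0.16],[0.64,-0.23,0,0,0,0.16],[0.63,-0.24,0,0,0,0.16]]]}}

```text
clock: 54.45
eef_pos: [588.6, 156.5, 186.6]
tool_rot: [-3.141, 0.001, 1.076]
force: [-0.2, 0.0, -0.8]
width: 55.3
```

>>> {"name": "apply_moves", "arguments": {"series": [[[0.63,-0.25,0,0,0,0.16],[0.63,-0.26,0,0,0,0.17],[0.62,-0.27,0,0,0,0.17],[0.62,-0.28,0,0,0,0.17],[0.61,-0.29,0,0,0,0.17]]]}}

```text
clock: 55.08
eef_pos: [608.8, 324.8, 186.4]
tool_rot: [-3.141, 0.001, 0.988]
force: [0.6, 0.2, -0.0]
width: 55.3
```

>>> {"name": "apply_moves", "arguments": {"series": [[[0,0,0,0,0,0],[0,0,0,0,0,0],[0,0,0,0,0,0],[0,0,0,0,0,0],[0,0,0,0,0,0]]]}}

```text
clock: 55.7
eef_pos: [609.3, 323.2, 187.5]
tool_rot: [3.141, -0.0, 0.987]
force: [0.6, -0.5, 0.7]
width: 55.8
```

```bash
python3 - <<'E'
from h import *
g,a=look('c10',588,338,4.13); plan(*g,3,a,1)
E
```

```text
t55.7 tcp [609.3 323.2 187.5] rot [ 3.141 -0.     0.987] F [ 0.6 -0.5  0.7] w55.8
L [588.249 338.251   4.131] rms 0.77 px [265. 137.] [361. 232.]
grasp [568.4 319. ] yaw 4.131
t55.8 tcp [609.2 323.4 187.4] rot [ 3.142 -0.     0.988] F [ 0.2  0.4 -0.4] w55.1
turn deg 0.1 -> yaw 0.989
[[-0.105, -0.127, 0.738, 0.0, 0.0, -0.002], [-0.105, -0.127, 0.738, 0.0, 0.0, -0.002], [-0.105, -0.127, 0.738, 0.0, 0.0, -0.002], [-0.104, -0.127, 0.738, 0.0, 0.0, -0.002], [-0.104, -0.127, 0.738, 0.0, 0.0, -0.002]]
max 0.738
```

>>> {"name": "apply_moves", "arguments": {"series": [[[-0.18,-0.21,0.6,0,0,0],[-0.17,-0.21,0.7,0,0,0],[-0.17,-0.21,0.7,0,0,0],[0,0,0.6,0,0,0],[0,0,0.3,0,0,0]]]}}

```text
clock: 56.38
eef_pos: [567.7, 319.0, 40.8]
tool_rot: [-3.141, 0.002, 0.988]
force: [0.2, -0.4, 0.7]
width: 55.3
```

>>> {"name": "apply_moves", "arguments": {"series": [[[0,0,0.4,0,0,0],[0,0,0.29,0,0,0],[0,0,0.1,0,0,0],[0,0,0,0,0,0],[0,0,0,0,0,0]]]}}

```text
clock: 57.0
eef_pos: [569.0, 319.8, 3.5]
tool_rot: [3.141, -0.001, 0.988]
force: [-0.1, -0.1, -0.3]
width: 55.3
```

>>> {"name": "apply_moves", "arguments": {"series": [[[0,0,0,0,0,0],[0,0,0,0,0,0],[0,0,0,0,0,0],[0,0,0,0,0,0],[0,0,0,0,0,0]]], "claw": -1}}

```text
clock: 57.62
eef_pos: [569.0, 319.8, 3.8]
tool_rot: [3.141, -0.001, 0.988]
force: [-0.8, -0.8, 5.6]
width: 34.1
```

>>> {"name": "apply_moves", "arguments": {"series": [[[0,0,-0.3,0,0,0],[0,0,-0.7,0,0,0],[0,0,-0.9,0,0,0],[0,0,-0.7,0,0,0],[0,0,0,0,0,0]]]}}

```text
clock: 58.25
eef_pos: [570.5, 320.7, 136.7]
tool_rot: [3.139, -0.006, 0.988]
force: [-0.0, -0.8, -1.3]
width: 33.9
```

```bash
python3 - <<'E'
from h import *
plan(519.8,-228.2,130,1.243,3)
# pile check of the picture taken after the third corner: top L edges
E
```

```text
t58.2 tcp [570.5 320.7 136.7] rot [ 3.139 -0.006  0.988] F [-0.  -0.8 -1.3] w33.9
turn deg 14.6 -> yaw 1.243
[[-0.648, 0.346, 0.009, 0.0, 0.0, -0.162], [-0.654, 0.335, 0.009, 0.0, 0.0, -0.162], [-0.66, 0.324, 0.009, 0.0, 0.0, -0.162], [-0.665, 0.313, 0.009, 0.0, 0.0, -0.162], [-0.67, 0.301, 0.009, 0.0, 0.0, -0.162]]
[[-0.675, 0.29, 0.009, 0.0, 0.0, -0.162], [-0.68, 0.278, 0.009, 0.0, 0.0, -0.162], [-0.685, 0.267, 0.009, 0.0, 0.0, -0.162], [-0.689, 0.255, 0.009, 0.0, 0.0, -0.162], [-0.693, 0.243, 0.009, 0.0, 0.0, -0.162]]
[[-0.697, 0.232, 0.009, 0.0, 0.0, -0.162], [-0.701, 0.22, 0.009, 0.0, 0.0, -0.162], [-0.705, 0.208, 0.009, 0.0, 0.0, -0.162], [-0.708, 0.196, 0.009, 0.0, 0.0, -0.162], [-0.712, 0.184, 0.009, 0.0, 0.0, -0.162]]
max 0.712
```

>>> {"name": "apply_moves", "arguments": {"series": [[[-0.65,0.35,0,0,0,-0.16],[-0.65,0.34,0,0,0,-0.16],[-0.66,0.32,0,0,0,-0.16],[-0.67,0.31,0,0,0,-0.16],[-0.67,0.3,0,0,0,-0.16]]]}}

```text
clock: 58.88
eef_pos: [550.3, 134.9, 131.9]
tool_rot: [-3.14, 0.002, 1.073]
force: [0.8, -0.0, -0.9]
width: 33.9
```

>>> {"name": "apply_moves", "arguments": {"series": [[[-0.68,0.29,0,0,0,-0.16],[-0.68,0.28,0,0,0,-0.16],[-0.68,0.27,0,0,0,-0.16],[-0.69,0.25,0,0,0,-0.16],[-0.69,0.24,0,0,0,-0.16]]]}}

```text
clock: 59.5
eef_pos: [533.0, -47.5, 132.0]
tool_rot: [-3.14, 0.001, 1.156]
force: [0.3, 0.3, -2.1]
width: 34.0
```

>>> {"name": "apply_moves", "arguments": {"series": [[[-0.7,0.23,0,0,0,-0.16],[-0.7,0.22,0,0,0,-0.17],[-0.7,0.21,0,0,0,-0.17],[-0.71,0.2,0,0,0,-0.17],[-0.71,0.18,0,0,0,-0.17]]]}}

```text
clock: 60.12
eef_pos: [516.0, -230.0, 131.9]
tool_rot: [-3.14, -0.0, 1.244]
force: [-0.4, 0.5, -1.0]
width: 33.7
```

>>> {"name": "apply_moves", "arguments": {"series": [[[0,0,0.4,0,0,0],[0,0,0.1,0,0,0],[0,0,0,0,0,0],[0,0,0,0,0,0],[0,0,0,0,0,0]]]}}

```text
clock: 60.75
eef_pos: [517.5, -228.8, 108.3]
tool_rot: [3.141, 0.0, 1.245]
force: [-0.0, -0.4, -1.2]
width: 33.7
```

```bash
python3 - <<'E'
from h import *
s=st(); im=viewer.get_image('wrist'); cv2.imwrite('pics/c11.png',im); a=cv2.imread('pics/c9.png')
cv2.imwrite('pics/c11b.png',np.hstack([im[100:420,140:520],a[100:420,140:520]]))
plan(520.05,-228.2,55.3,1.244,1)
E
```

```text
t60.8 tcp [ 517.5 -228.8  108.3] rot [3.141 0.    1.245] F [-0.  -0.4 -1.2] w33.7
t60.8 tcp [ 517.5 -228.9  108.3] rot [3.141 0.    1.244] F [-0.6  0.2 -0.9] w34.1
turn deg -0.0 -> yaw 1.244
[[0.006, 0.009, 0.212, 0.0, 0.0, 0.001], [0.006, 0.009, 0.212, 0.0, 0.0, 0.001], [0.006, 0.009, 0.212, 0.0, 0.0, 0.001], [0.006, 0.009, 0.212, 0.0, 0.0, 0.001], [0.006, 0.009, 0.212, 0.0, 0.0, 0.001]]
max 0.212
```

View pics/c11b.png

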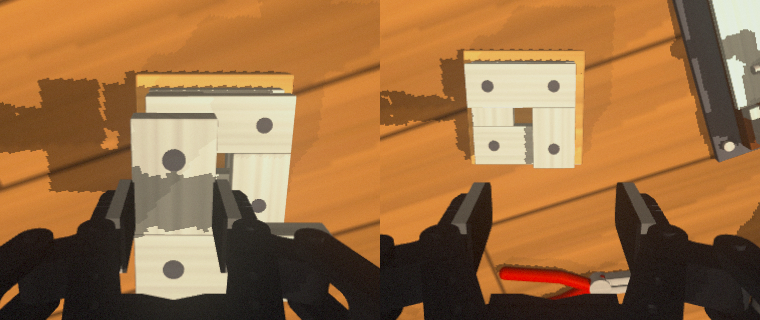

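The pile of three is tidy and square on the pad, and the fourth is held half-turned above it. Lowering it.

>>> {"name": "apply_moves", "arguments": {"series": [[[0.015,0.025,0.3,0,0,0],[0.015,0.02,0.4,0,0,0],[0,0,0.25,0,0,0],[0,0,0.06,0,0,0],[0,0,0.03,0,0,0]]]}}

```text
clock: 61.42
eef_pos: [519.8, -228.5, 55.7]
tool_rot: [3.142, -0.0, 1.244]
force: [0.5, -1.6, -1.6]
width: 33.9
```

>>> {"name": "apply_moves", "arguments": {"series": [[[0,0,0.03,0,0,0],[0,0,0,0,0,0],[0,0,0,0,0,0],[0,0,0,0,0,0],[0,0,0,0,0,0]]]}}

```text
clock: 62.05
eef_pos: [520.1, -228.6, 54.8]
tool_rot: [3.141, 0.0, 1.244]
force: [-1.1, -0.1, 5.1]
width: 33.7
```

Contact at the expected height. Releasing and lifting clear, well back for a full view.

>>> {"name": "apply_moves", "arguments": {"series": [[[0,0,0,0,0,0],[0,0,0,0,0,0],[0,0,-0.1,0,0,0],[0,0,-0.6,0,0,0],[0,0,-0.9,0,0,0]]], "claw": 0.3}}

```text
clock: 62.68
eef_pos: [518.7, -228.0, 134.2]
tool_rot: [-3.138, -0.0, 1.244]
force: [0.2, -0.2, 0.2]
width: 55.6
```

>>> {"name": "apply_moves", "arguments": {"series": [[[0.3,0,-0.9,0,0,0],[0.5,0,-0.7,0,0,0],[0.6,0,0,0,0,0],[0.6,0,0,0,0,0],[0.3,0,0,0,0,0]]]}}

```text
clock: 63.3
eef_pos: [557.1, -117.6, 214.6]
tool_rot: [3.141, -0.001, 1.246]
force: [0.5, -0.4, 0.5]
width: 55.7
```

>>> {"name": "apply_moves", "arguments": {"series": [[[0,0,0,0,0,0],[0,0,0,0,0,0],[0,0,0,0,0,0],[0,0,0,0,0,0],[0,0,0,0,0,0]]]}}

```text
clock: 63.92
eef_pos: [556.5, -119.9, 214.3]
tool_rot: [-3.142, 0.0, 1.243]
force: [0.3, 0.0, -0.2]
width: 55.5
```

```bash
python3 - <<'E'
from h import *
s=st(); im=viewer.get_image('wrist'); cv2.imwrite('pics/f1.png',im); sc=viewer.get_image('scene')
cv2.imwrite('pics/f.png',np.hstack([cv2.resize(im,(533,400)),cv2.resize(sc[130:310,210:330],(266,400))]))
E
```

```text
t63.9 tcp [ 556.5 -119.9  214.3] rot [-3.142  0.     1.243] F [ 0.3  0.  -0.2] w55.5
```

View pics/f.png

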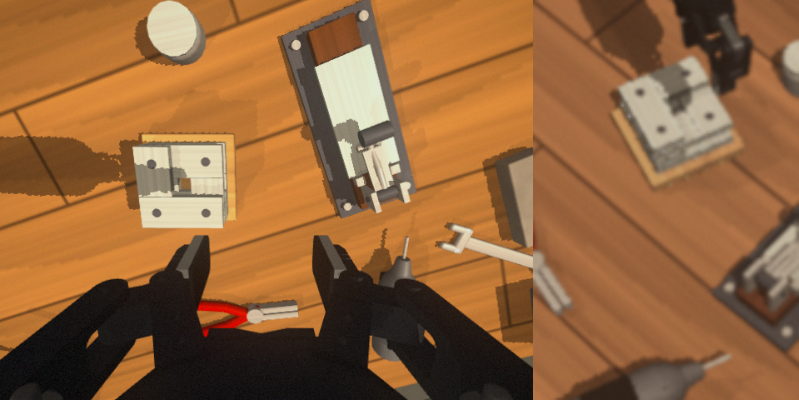

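The pile is straight, the clip is down on the plate and the stops are in contact. One last numeric check, then I'll hand in.

```bash
python3 - <<'E'
from h import *
s=st(); im=cv2.imread('pics/f1.png'); ci=wci([556.5,-119.9,214.3],[-3.142,0,1.243])
M=bright(im); M[290:]=0
for c in contours(M,1500):
    if c[:,0].mean()<300:
        P=back(c,ci,63); print('pile top square',fit(P,rect(90,90),[1.244]),'expected 534.3 -204.5')
    else:
        P=back(c,ci,31); P=P[P[:,0]<500]
        f=lambda p:edist((P-p[:2])@np.array([[np.cos(p[2]),-np.sin(p[2])],[np.sin(p[2]),np.cos(p[2])]]),rect(130,60))
        r=least_squares(f,[526,4,.05],loss='soft_l1'); print('plate',r.x.round(3),r.cost/len(P))
ctrl.finish_job()
E
```

```text
t64.0 tcp [ 556.6 -119.7  214.3] rot [-3.142 -0.     1.244] F [ 0.4  0.1 -0.3] w55.2
pile top square (array([ 534.00740123, -202.233174  ,    1.25614152]), np.float64(1.6618368870083653)) expected 534.3 -204.5
plate [5.27231e+02 4.30200e+00 5.10000e-02] 0.04476286813324087
pile top square (array([ 428.33318004, -172.53374269,  -95.63743605]), np.float64(13.328393597757216)) expected 534.3 -204.5
the job is handed in; nothing more can be done
```

The job is set up and handed in at about 64 s, but one force reading went over the 120 N wrist limit, so it may be judged a failure.

**Force reading:** while I was lowering the clip, the pinch on its bar slipped. The clip dropped onto the plate by itself, and before I checked, the shut fingers came down on it. The wrist showed 122.6 N vertically, then 89.8 N, and I backed off. I had sent several moves in a row without checking the grip, even though its opening had already read narrower than expected.

**Clip and plate:** I raised the clip until it stayed up and slid the plate home, then the clip came down on it. The plate stopped moving as I pushed harder, which is how I know it is against the stops. Before the clip was lowered, the plate was about 0.3 mm off centre and straight with the bar. After the drop, and again at the end, its measured pose was within about 1 mm of that.

**Pile:** all four corner plates lie flat on the pad, each turned half round from the one beneath. The first was measured at (534.3, -204.5), within about 1 mm of the pad centre.

**Last check of the pile:** the final fit put the top of the pile about 2.3 mm off in y, at (534.0, -202.2). The outline in that picture mixes layers at different heights, so I trust it less than the placing positions, which agreed within 1 mm. The last picture shows the pile square and steady and the tools visible in it in place.

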